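Prime the lubricator under its flush hatch

TASK

The pliers have been left lying on the hatch of the lubricator box: first put them down flat in the shallow tool tray. Then flip the recessed ring pull right up while the hatch is still shut, and only then lift the hatch until it stands upright or leans back. Inside, push the primer plunger (the taller of the two fittings) down past its soft first stop to its firm second stop, let it spring all the way back up, and leave the hatch open and the other things on the bench as they were.

Things in the scene. Friction and masses are not known exactly. Their poses are not given: they have to be found in the camera images.
- lube_box: Grey fixed steel box, 200 x 170 x 85 mm high, open inside under a flush aluminium hatch. Origin: centre of its underside on the bench; x points to the hatch's hinge side, y along the hinge, z up. The hatch opening is 154 (x) x 124 (y) mm, centred; the inner floor is 5 mm above the bench; the deck and shut hatch lie 85 mm above the bench
- hatch (a joint): Hatch hinge, rad: 0 shut and flush, 1.57 upright, 1.83 leaning back on its stop. The hinge is stiff: the hatch stays at any angle; opening it takes about 6 N at the ring pull
- hatch_hinge (a point): Middle of the hatch's hinge line, at the height of the hatch's upper face: box frame (75, 0, 85) mm. Turns with the hatch: its x axis points from the free edge to the hinge, its y axis lies along the hinge. The hatch plate is 150 (x) x 120 (y) x 6 mm; opening swings the free edge up and over towards the box's +x side
- ring (a joint): Hinge of the ring pull in the hatch, rad: 0 lying flush in its recess, 1.57 square to the hatch, 1.75 at its stop. It turns with slight friction and stays where it is left
- ring_pivot (a point): Middle of the ring pull's pivot line in the hatch: 132 mm from the hatch's hinge line towards the free edge, 4 mm below the hatch's upper face. The recess round the ring is 66 mm wide (y) and 23 mm deep; it runs from 8 mm beyond the pivot (free-edge side) to 34 mm beyond the lying bar (hinge side), so a finger fits on either side of the bar
- ring_bar (a point): Middle of the free cross bar of the U-shaped steel ring pull: 6 mm round bar along the box's y axis, 44 mm clear between the ring's legs, 45 mm from the pivot. Lying flush, the bar is nearer the hatch's hinge than the pivot, its centre 4 mm below the hatch's upper face; flipping lifts it and swings it over towards the free edge
- primer_top (a point): Centre of the top of the primer plunger's black round cap, 28 mm in diameter, standing inside the box 57 mm above the bench when up (28 mm below the deck); the axis is vertical. It stands 20 mm from the box's middle towards the free edge, and 29 mm to one side or the other (y). The other fitting in the box, a plain round steel cup 44 mm in diameter and 35 mm above the bench at its top, does not move
- primer_cap (a joint): First, soft stage of the plunger, m: 0 up, 0.008 at the soft stop; takes 2 N at first and 4 N at the stop
- primer_stage2 (a joint): Second, stiff stage of the plunger, m: 0 up, 0.006 at the firm stop; starts to give at about 9 N and takes 12 N at the stop. The whole stroke from up to the firm stop is 14 mm; the plunger springs back by itself
- pliers_center (a point): Middle of the pliers, half-way up (6 mm above what they lie on). Blue-handled pliers, 135 mm long along their y axis (handles to +y, jaws to -y), 12 mm thick. The handles' outer sides are nearly parallel, 40 to 44 mm apart (x) from 5 to 40 mm on the +y side of the middle; the jaws are 14 mm wide. They start on the hatch, over the ring pull
- tool_tray: Plain shallow steel tray, fixed, 140 (x) x 200 (y) x 18 mm high, walls and floor 4 mm. Origin: centre of its underside on the bench
- spray_can: Bystander, not to be bumped: heavy upright aerosol can, 70 mm in diameter, 280 mm tall, standing between the box and the tray, on their far side. Origin: centre of its underside on the bench
- filter_box_center (a point): Bystander: white carton, 85 (x) x 145 (y) x 62 mm; point at its centre
There are look-alikes about, which are no part of the job. Leave any white look-alike of the part that bears pliers_center alone.

How it is judged:
By the outcome, as a careful person would: the job done as asked, in the order asked, and still so for the second after the job is handed in, with the robot touching nothing.
It also fails if it takes over 72 s, if anything falls off the work surface, if the arm or the gripper's body presses on something with over 40 N, if the wrist force passes 120 N, or if a joint passes its speed limit or range.

ROBOT

A 6-joint arm with a two-finger parallel gripper is mounted at the origin on a cart in front of the work surface, level with it; the furniture and walls round the work are solid. World frame = base frame: x ahead of the robot, y to its left, z up, the work surface at z = 0. Lengths are in m, angles in rad, forces in N, time in s.
With the tool pointing down it reaches from about 0.25 to 0.725 m from the base axis. Payload 4 kg.
Tool frame: the origin (TCP) lies on the centre line of the jaws, within the pads' length; the fingertips stand 17 mm ahead of it and the grasp point (between the pads) lies 2 mm behind it; z points along the fingers, x is the direction in which the jaws open and shut, and the axes are right-handed (so a half turn about z gives the same grasp; the last joint's range is limited). The gripper opens to 85 mm and grips with 20 to 120 N. Pads are 22 mm wide; open, the fingers measure 114 mm over their backs; the gripper's body (76 mm by 85 mm) begins 54 mm behind the grasp point. The pads swing forward as they close: fully open they stand 13 mm farther back than shut.
Start: joints at [1.234, 0.241, 0.005, 1.335, 0, 1.571], TCP at [0.165, 0.472, 0.22] pointing down, gripper open.
Joint ranges: [-2.72, 2.72], [-1.05, 1.87], [-1.09, 1.28], [-1.99, 2.15], [-1.42, 1.44], [-3.14, 3.14]. Speed limits (rad/s): [2.79, 2.79, 3.14, 3.14, 3.14, 3.14].

INTERFACE

Orientations are given as a unit quaternion [x, y, z, w].
In Python, from workcell import bot gives the robot as it stands.
- The arm moves only by the tool jog_arm, never from a script. Its arguments are lists of equal length, an entry for each row: "jaw": the closure, from 0 (fully open) to 1 (shut); "linear": the shift along the tool's x, y, z in m, a list of three; "delta_rot": the turn, a rotation vector about the tool's x, y, z in degrees, a list of three. A call has exactly 8 rows; each row is the pose to reach, as a shift and turn from the pose commanded when the call began, along the tool's axes at that moment; what a row does not reach only later rows make up. A row lasts 1/12 s, in which the tool goes at most 41.7 mm and 7.16 degrees, less where a joint would pass 70% of its speed; a pose out of reach is approached as far as the arm can. A call with a gripper value outside its range is refused whole. The fingers move at their own pace and stop on an object; the grip force is fixed at half the most. Time passes only in rows, so rows that repeat a pose let the fingers close, or fill a call up. It gives the time, the measured TCP pose, the force and the opening at its end, in the units of the state.
- bot.get_obs(): the state, without advancing time (a new reading comes with each control period).
- bot.camera(name): name is "scene" or "top" or "wrist"; returns (picture, depth): 400x640x3 uint8, red, green, blue; 400x640 float32, m along the optical axis (not along the pixel's ray), 0 where there is no reading.
- bot.calibration(name): a dict with "fovy" (degrees; the focal length in pixels is half the picture's height over the tangent of half this angle, whatever the lens; pixels are square), "cx", "cy" (the principal point, pixels), "origin" and "orientation" of the camera in the world. Camera axes: x right, y down, z forward; pixel columns grow to the right and rows downward; lengths in m; the calibration is good to about 2 mm. A picture is of the moment at which its call begins: read the wrist's pose just before it. calibration takes no time and is no camera call; for the wrist camera it gives the pose at the moment of the call.
- bot.job_done(): hands the job in, once; it reports no verdict.
The state is a dict: "clock": time; "joint_pos": joint angles; "joint_vel": joint speeds; "tau": joint torques, N m; "eef_pos": TCP position; "tool_rot": TCP orientation; "ft_force": force on the tool from outside, world axes, zero at the start; "ft_torque": the same for the moment, N m; "grip_width": finger opening in m.
Only numpy, scipy, OpenCV 4.12 (cv2) and the standard library are available. Lean on these libraries where they do the work, as an engineer would, in place of code of your own. Each camera call takes 0.05 s, during which the arm holds its last target.

## Working session

There is one attempt and no reset: what is moved stays moved. The work goes in short steps, Python scripts to look and compute and a tool call to move; the robot and the scene stay as the last step left them, time stands still between calls to the robot, and variables do not carry over. Pictures are saved under pics/ and viewed, and the job is handed in when it is done.

Besides the shell and the picture viewer there is one more tool, called as name(argument=value, ...) on one line, values as JSON. jog_arm: Moves the arm, as the interface text tells. Its arguments: {"type":"object","properties":{"jaw":{"type":"array","items":{"type":"number"}},"linear":{"type":"array","items":{"type":"array","items":{"type":"number"}}},"delta_rot":{"type":"array","items":{"type":"array","items":{"type":"number"}}}},"required":["jaw","linear","delta_rot"]}

```bash
mkdir -p pics; ls; python3 - <<'E'
from workcell import bot
import cv2,numpy as np
for n in ["scene","top"]:
    p,d=bot.camera(n); cv2.imwrite(f"pics/{n}0.png",p[:,:,::-1]); np.save(f"pics/{n}0.npy",d)
    c=bot.calibration(n);print(n,c)
print(bot.get_obs())
E
```

```text
pics
scene {'fovy': 56.57030985820908, 'cx': 317.44793624366173, 'cy': 193.23560548057617, 'origin': array([ 0.01601272, -0.90579972,  0.7960662 ]), 'orientation': array([ 0.86297156, -0.29242619,  0.1409831 , -0.3871573 ])}
top {'fovy': 52.069516760701646, 'cx': 321.4699706038608, 'cy': 204.24222349435382, 'origin': array([ 0.35582714, -0.28782324,  1.31222708]), 'orientation': array([ 0.71173601, -0.69969443,  0.04630998, -0.04141179])}
{'clock': 0.1, 'joint_pos': array([ 1.23399674e+00,  2.41347159e-01,  3.88391445e-03,  1.33523693e+00,
       -1.62516846e-06,  1.57079665e+00]), 'joint_vel': array([-0.00086994, -0.00026944,  0.00426816,  0.00115903, -0.00084004,
        0.00066916]), 'tau': array([ 9.60456009e-05, -3.73138082e+01,  2.53010505e+01,  1.07980199e-02,
        1.14227032e-04, -8.08866531e-06]), 'eef_pos': array([0.16503944, 0.4713511 , 0.2190068 ]), 'tool_rot': array([ 8.15618563e-01,  5.78589193e-01, -7.75935576e-04,  5.51435254e-04]), 'ft_force': array([-0.06853009, -0.04302808,  0.45810024]), 'ft_torque': array([ 0.05277154, -0.01022796, -0.01261754]), 'grip_width': 0.08525225942129494}
```

View pics/scene0.png

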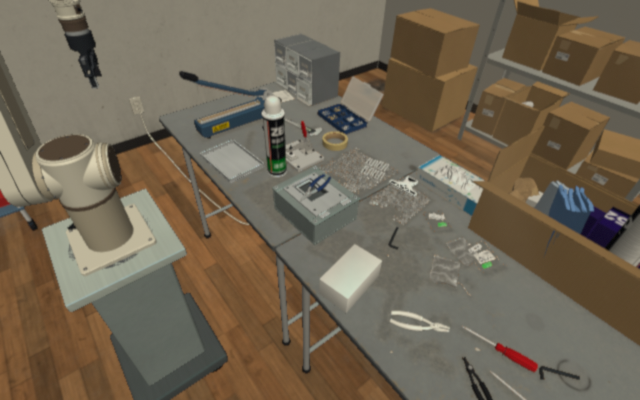

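View pics/top0.png

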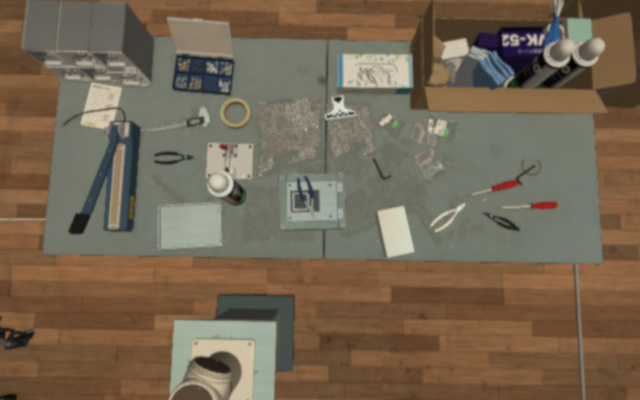

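The top view shows the box at about (311,201), the pliers on it at (305,190), the tray at (190,226), the can at (225,188), the carton at (395,231) and the white look-alike pliers at (448,217). I'll enlarge and measure these next.

```bash
cat > h.py <<'E'
import numpy as np,cv2
from scipy.spatial.transform import Rotation as R
def cloud(c,d):
    H,W=d.shape; f=H/2/np.tan(np.radians(c['fovy'])/2)
    v,u=np.mgrid[:H,:W]
    P=np.stack([(u-c['cx'])/f*d,(v-c['cy'])/f*d,d],-1)
    W=P@R.from_quat(c['orientation']).as_matrix().T+c['origin']
    W[d==0]=np.nan
    return W
def proj(c,p,H=400):
    f=H/2/np.tan(np.radians(c['fovy'])/2)
    q=R.from_quat(c['orientation']).inv().apply(np.atleast_2d(p)-c['origin'])
    return np.stack([q[:,0]/q[:,2]*f+c['cx'],q[:,1]/q[:,2]*f+c['cy']],-1)
def crop(p,u0,v0,u1,v1,k,name):
    cv2.imwrite(name,cv2.resize(p[v0:v1,u0:u1,::-1],None,fx=k,fy=k,interpolation=cv2.INTER_CUBIC))
E
python3 - <<'E'
from h import *
from workcell import bot
p=cv2.imread('pics/top0.png')[:,:,::-1];d=np.load('pics/top0.npy');c=bot.calibration('top')
W=cloud(c,d)
crop(p,270,165,350,240,8,'pics/box0.png'); crop(p,150,165,250,255,6,'pics/tray0.png')
print(1.31/ (200/np.tan(np.radians(26.03))),"m/px")
def rect(mask,name):
    q=W[mask][:,:2].astype(np.float32); print(name,mask.sum(),cv2.minAreaRect(q*1000), np.nanmedian(W[mask][:,2]))
v,u=np.mgrid[:400,:640]
z=W[...,2]
reg=lambda a,b,e,f:(u>=a)&(u<e)&(v>=b)&(v<f)
rect(reg(265,160,355,245)&(z>.05),'box')
rect(reg(265,160,355,245)&(z>.089),'pliers')
rect(reg(150,195,232,255)&(z>.010)&(z<.03),'tray')
rect(reg(200,160,255,215)&(z>.24),'cantop')
rect(reg(370,195,420,265)&(z>.04),'carton')
print(np.nanmedian(z[reg(250,215,275,225)]),np.round(z[185:215:3,285:340:5]*1000))
E
```

```text
0.0031988949490667513 m/px
box 3611 ((519.352294921875, -265.4249267578125), (170.0634307861328, 200.08880615234375), 2.2638704776763916) 0.08429591963900562
pliers 353 ((518.4957885742188, -265.116943359375), (164.1787109375, 189.02053833007812), 1.006420373916626) 0.09331978102132243
tray 353 ((443.4748840332031, 120.81535339355469), (140.69898986816406, 201.4293975830078), 4.097393035888672) 0.016238741836100523
cantop 325 ((540.2085571289062, -23.527172088623047), (46.29633331298828, 46.14668273925781), 4.750010013580322) 0.27255234587682664
carton 1352 ((432.54443359375, -522.155517578125), (144.2627716064453, 85.87542724609375), 12.298876762390137) 0.0613646103018789
-0.0008113561931955005 [[84. 85. 83. 94. 84. 95. 83. 80. 90. 85. 86.]
 [86. 84. 83. 90. 84. 97. 79. 88. 80. 81. 88.]
 [87. 74. 72. 96. 67. 96. 65. 85. 81. 84. 85.]
 [82. 83. 84. 93. 79. 92. 60. 85. 86. 82. 87.]
 [84. 85. 61. 93. 63. 91. 61. 84. 85. 82. 87.]
 [82. 83. 66. 60. 99. 58. 59. 86. 86. 86. 87.]
 [85. 81. 64. 67. 93. 64. 64. 84. 88. 85. 85.]
 [88. 80. 64. 59. 61. 97. 57. 82. 83. 86. 87.]
 [88. 85. 80. 80. 88. 99. 65. 90. 83. 88. 82.]
 [83. 85. 86. 85. 86. 87. 85. 80. 84. 84. 90.]]
```

View pics/box0.png

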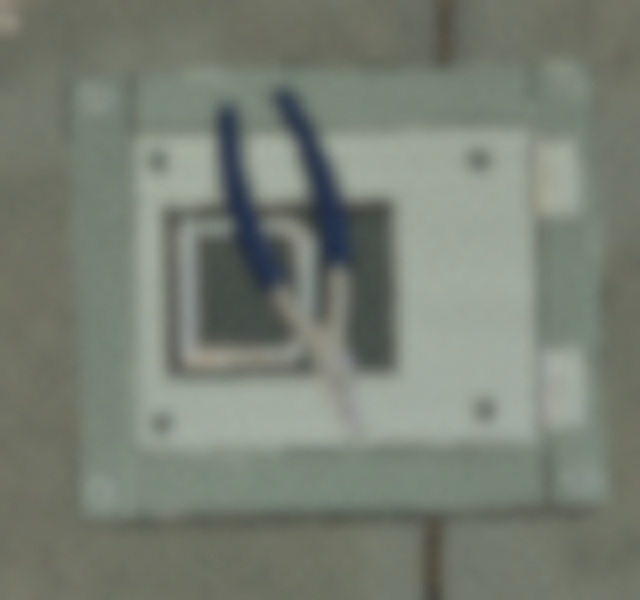

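View pics/tray0.png

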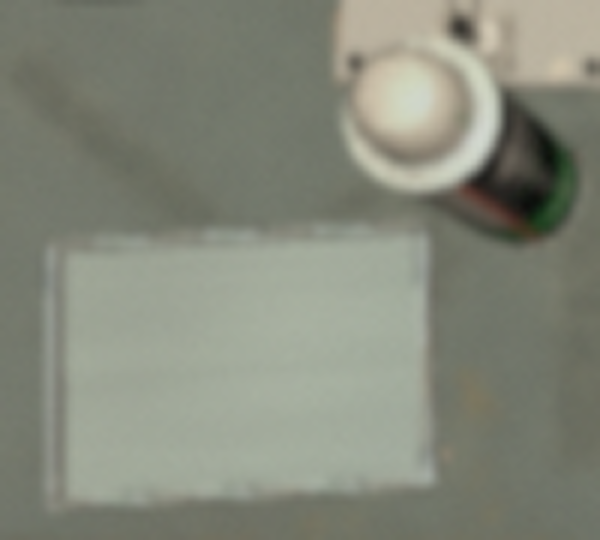

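```bash
python3 - <<'E'
from h import *
from workcell import bot
p=cv2.imread('pics/top0.png')[:,:,::-1].astype(int);d=np.load('pics/top0.npy');c=bot.calibration('top')
W=cloud(c,d)
v,u=np.mgrid[:400,:640]
reg=(u>=285)&(u<325)&(v>=172)&(v<225)
blue=reg&(p[...,2]-p[...,0]>25)
# project ray to z=.092 plane
f=200/np.tan(np.radians(c['fovy'])/2);Rm=R.from_quat(c['orientation']).as_matrix()
def pl(uv,z):
    r=np.c_[(uv[:,0]-c['cx'])/f,(uv[:,1]-c['cy'])/f,np.ones(len(uv))]@Rm.T
    return c['origin']+r*((z-c['origin'][2])/r[:,2])[:,None]
q=pl(np.c_[u[blue],v[blue]],.094)
print(blue.sum(),q.min(0),q.max(0),cv2.minAreaRect((q[:,:2]*1000).astype(np.float32)))
pts=np.array([[228,108],[290,95],[358,438],[270,285],[345,262]])/8.+[270,165]-.5
print(np.round(pl(pts,.094)*1000))
c=bot.calibration('wrist');print(c)
E
```

```text
61 [ 0.52279    -0.26914615  0.094     ] [ 0.58698679 -0.22293371  0.094     ] ((555.4560546875, -243.34335327148438), (60.735816955566406, 37.086708068847656), 19.63764762878418)
[[ 587. -223.   94.]
 [ 592. -246.   94.]
 [ 462. -274.   94.]
 [ 519. -240.   94.]
 [ 529. -268.   94.]]
{'fovy': 61.92650239931961, 'cx': 318.59509792132394, 'cy': 200.77862717254303, 'origin': array([0.09427293, 0.49582867, 0.37358555]), 'orientation': array([0.80679302, 0.5714972 , 0.08578354, 0.12295188])}
```

```bash
cat >> h.py <<'E'
def rel(targets,cur_p,cur_q):
    """targets: list of (x,y,z,R). prints shift and rotvec deg in the tool axes of current pose"""
    R0=R.from_quat(cur_q)
    for t in targets:
        s=R0.inv().apply(np.array(t[:3])-cur_p); r=(R0.inv()*t[3]).as_rotvec(degrees=True)
        print(np.round(s,4),np.round(r,2))
def down(yaw): # tool pointing down, tool x at yaw deg
    a=np.radians(yaw); return R.from_matrix(np.array([[np.cos(a),np.sin(a),0],[np.sin(a),-np.cos(a),0],[0,0,-1]]).T)
E
python3 - <<'E'
from h import *
p=[.165,.472,.22]; q=down(70.7).as_quat()
rel([(.25,.236,.25,down(107)),(.33,0,.25,down(107)),(.52,-.25,.25,down(107))],p,q)
E
```

```text
[-0.1946  0.1582 -0.03  ] [  0.    0.  -36.3]
[-0.3909  0.3117 -0.03  ] [  0.    0.  -36.3]
[-0.5641  0.5737 -0.03  ] [  0.    0.  -36.3]
```

jog_arm(jaw=[0,0,0,0,0,0,0,0], linear=[[-0.03,0.024,-0.03],[-0.06,0.05,-0.03],[-0.09,0.075,-0.03],[-0.12,0.1,-0.03],[-0.155,0.125,-0.03],[-0.19,0.15,-0.03],[-0.22,0.175,-0.03],[-0.25,0.2,-0.03]], delta_rot=[[0,0,-5],[0,0,-10],[0,0,-15],[0,0,-20],[0,0,-25],[0,0,-30],[0,0,-36.3],[0,0,-36.3]])

```text
clock: 0.77
eef_pos: [0.2692, 0.174, 0.2497]
tool_rot: [0.593, 0.805, 0.0, -0.0]
ft_force: [0.6, -0.1, 1.0]
grip_width: 0.0857
```

```bash
python3 - <<'E'
from h import *
p=[.271,.170,.25]; q=down(107).as_quat()
rel([(.33,0,.25,down(107)),(.39,-.1,.25,down(107)),(.50,-.25,.25,down(107))],p,q)
E
```

```text
[-0.1798  0.0067  0.    ] [0. 0. 0.]
[-0.293   0.0349  0.    ] [0. 0. 0.]
[-0.4686  0.0962  0.    ] [0. 0. 0.]
```

jog_arm(jaw=[0,0,0,0,0,0,0,0], linear=[[-0.04,0.001,0],[-0.08,0.003,0],[-0.12,0.005,0],[-0.16,0.006,0],[-0.2,0.012,0],[-0.24,0.022,0],[-0.28,0.032,0],[-0.32,0.044,0]], delta_rot=[[0,0,0],[0,0,0],[0,0,0],[0,0,0],[0,0,0],[0,0,0],[0,0,0],[0,0,0]])

```text
clock: 1.43
eef_pos: [0.4049, -0.1199, 0.2496]
tool_rot: [0.595, 0.803, 0.0, -0.0]
ft_force: [1.0, 0.5, -0.5]
grip_width: 0.0851
```

jog_arm(jaw=[0,0,0,0,0,0,0,0], linear=[[-0.037,0.013,0],[-0.074,0.026,0],[-0.11,0.039,0],[-0.14,0.05,0],[-0.149,0.052,0],[-0.149,0.052,0],[-0.149,0.052,0],[-0.149,0.052,0]], delta_rot=[[0,0,0],[0,0,0],[0,0,0],[0,0,0],[0,0,0],[0,0,0],[0,0,0],[0,0,0]])

```text
clock: 2.1
eef_pos: [0.4974, -0.2439, 0.2497]
tool_rot: [0.595, 0.804, -0.0, -0.001]
ft_force: [0.1, 0.0, -0.1]
grip_width: 0.0856
```

```bash
cat > look.py <<'E'
import sys
from h import *
from workcell import bot
n=sys.argv[1]; cam=sys.argv[2] if len(sys.argv)>2 else 'wrist'
c=bot.calibration(cam); p,d=bot.camera(cam)
cv2.imwrite(f'pics/{n}.png',p[:,:,::-1]); np.savez(f'pics/{n}.npz',p=p,d=d,**c)
o=bot.get_obs(); print(o['clock'],o['eef_pos'],o['tool_rot'],o['ft_force'],o['grip_width'])
E
python3 look.py w1
```

```text
2.15 [ 0.49750481 -0.24371397  0.25002572] [ 5.94359970e-01  8.04199039e-01  4.20952714e-05 -3.60244758e-04] [-0.55634173 -0.6675495  -0.19993983] 0.08520318481340508
```

View pics/w1.png

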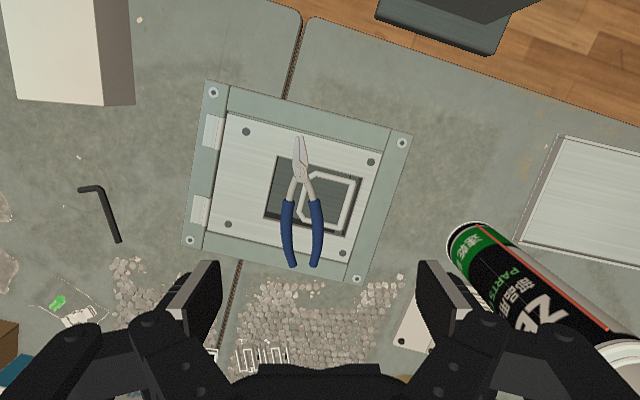

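The wrist view shows the pliers clearly: tip at (299,137), handle ends at (292,266) and (314,266), pivot at about (302,175). The ring pull, at (330,197), is under the handles.

```bash
cat >> h.py <<'E'
def load(n):
    z=np.load(f'pics/{n}.npz'); return z['p'],z['d'],{k:z[k] for k in ('fovy','cx','cy','origin','orientation')}
def onplane(c,uv,z):
    uv=np.atleast_2d(uv).astype(float); f=200/np.tan(np.radians(float(c['fovy']))/2)
    r=np.c_[(uv[:,0]-c['cx'])/f,(uv[:,1]-c['cy'])/f,np.ones(len(uv))]@R.from_quat(c['orientation']).as_matrix().T
    return c['origin']+r*((z-c['origin'][2])/r[:,2])[:,None]
E
python3 - <<'E'
from h import *
p,d,c=load('w1'); W=cloud(c,d); p=p.astype(int)
m=(p[...,2]-p[...,0]>30); m[:180]=0;m[275:]=0;m[:,:270]=0;m[:,335:]=0
q=onplane(c,np.argwhere(m)[:,::-1],.095)[:,:2]*1000
print(m.sum(),cv2.minAreaRect(q.astype(np.float32)),np.nanmedian(W[m][:,2]))
tip=onplane(c,[[299,136],[291,267],[314,267]],.093)*1000;print(tip)
e=(tip[1]+tip[2])/2-tip[0];print(np.hypot(*e[:2]),np.degrees(np.arctan2(e[1],e[0])),(tip[0]+(tip[1]+tip[2])/2)/2)
y=e[:2]/np.hypot(*e[:2]);x=np.array([y[1],-y[0]]);mid=((tip[0]+(tip[1]+tip[2])/2)/2)[:2]
s=(q-mid)@np.c_[x,y]
for a in range(0,70,5):
    k=(s[:,1]>a)&(s[:,1]<=a+5)
    if k.any(): print(a,s[k,0].min(),s[k,0].max())
# box deck
z=W[...,2]; k=(z>.078)&(z<.09); k[:60]=0;k[300:]=0;k[:,:150]=0;k[:,430:]=0
print(cv2.minAreaRect((W[k][:,:2]*1000).astype(np.float32)),np.median(z[k]))
cor=onplane(c,[[208,80],[412,133],[360,286],[182,243]],.085)*1000;print(cor[:,:2],cor.mean(0))
bar=onplane(c,[[302,198],[357,178],[350,232]],.081)*1000;print(bar)
E
```

```text
1272 ((555.9407348632812, -244.6685028076172), (73.38629913330078, 41.55275344848633), 18.569637298583984) 0.09586179317710386
[[ 463.26205181 -274.15018552   93.        ]
 [ 595.23396037 -245.10046974   93.        ]
 [ 588.2674205  -222.18286412   93.        ]]
134.72293914812795 17.498461324614244 [ 527.50637112 -253.89592623   93.        ]
0 -18.775804542928665 18.514597280892136
5 -19.697909339908303 19.673800227996907
10 -20.667291873799186 20.84174684113837
15 -20.632228991970905 20.127071002410737
20 -20.596832952450804 20.356948369559113
25 -20.568273044227002 20.54243471820528
30 -20.532265236444772 19.769630083166494
35 -20.50320957133611 19.861867200594897
40 -19.45474213873802 19.172049513462046
45 -18.396097714028787 18.291569052186517
50 -17.337615989654868 17.450366522234432
55 -16.270852174064107 15.618968895569976
60 -15.183030396755486 14.717562319138821
65 -13.064516510960015 12.817631360621277
((520.0797729492188, -266.7296142578125), (170.23667907714844, 200.8144073486328), 2.3811299800872803) 0.08533677110101323
[[ 440.18978757 -366.48606198]
 [ 430.47606796 -173.10047737]
 [ 599.97489767 -166.4696473 ]
 [ 605.74534268 -360.7852257 ]] [ 519.09652397 -266.71035309   85.        ]
[[ 523.43226038 -254.48366845   81.        ]
 [ 487.56198505 -207.92408208   81.        ]
 [ 544.48853159 -196.17399947   81.        ]]
```

```bash
python3 - <<'E'
from h import *
p=[.4975,-.2437,.250]; q=[ 5.94359970e-01,  8.04199039e-01,0,0]
rel([(.5485,-.2473,.16,down(107.5)),(.5485,-.2473,.106,down(107.5))],p,q)
E
```

```text
[-0.0184  0.0477  0.09  ] [ 0.    0.   -0.43]
[-0.0184  0.0477  0.144 ] [ 0.    0.   -0.43]
```

jog_arm(jaw=[0.35,0.35,0.35,0.35,0.35,0.35,0.35,0.35], linear=[[-0.01,0.024,0.02],[-0.0184,0.0477,0.05],[-0.0184,0.0477,0.08],[-0.0184,0.0477,0.105],[-0.0184,0.0477,0.125],[-0.0184,0.0477,0.138],[-0.0184,0.0477,0.144],[-0.0184,0.0477,0.144]], delta_rot=[[0,0,-0.4],[0,0,-0.4],[0,0,-0.4],[0,0,-0.4],[0,0,-0.4],[0,0,-0.4],[0,0,-0.4],[0,0,-0.4]])

```text
clock: 2.82
eef_pos: [0.548, -0.2471, 0.1049]
tool_rot: [0.591, 0.806, -0.0, -0.001]
ft_force: [0.2, -0.2, 0.9]
grip_width: 0.0554
```

```bash
python3 look.py w2
```

```text
2.8667 [ 0.54892755 -0.24770851  0.10625684] [ 5.91573472e-01  8.06251075e-01  1.19283104e-05 -1.78193843e-04] [ 0.55683329 -0.00457304  0.08082566] 0.05579187257708022
```

View pics/w2.png

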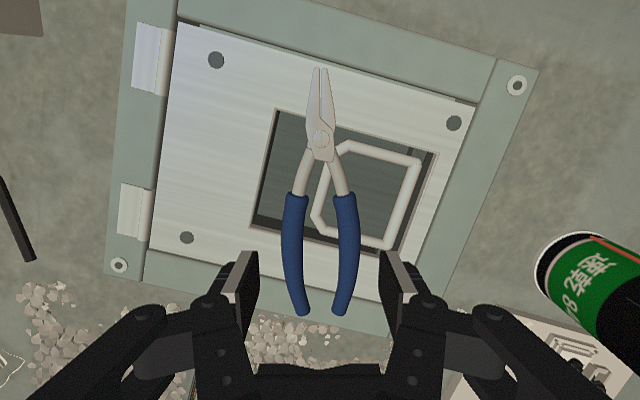

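```bash
python3 - <<'E'
from h import *
p,d,c=load('w2');W=cloud(c,d)
c={k:v for k,v in c.items()}; c['fovy']=float(c['fovy'])
T=np.array([.5485,-.2475,.106])
R0=down(107.5)
for off in [[-.027,0,.017],[.027,0,.017],[-.027,-.011,.017],[-.027,.011,.017],[-.027,0,.005],[0,0,-.014+.017]]:
    print(off,proj(c,T+R0.apply(off)))
for uv in [(250,256),(238,290),(232,290),(388,256),(402,290),(225,300)]:
    w=W[uv[1],uv[0]]; print(uv,w,R0.inv().apply(w-T))
E
```

```text
[-0.027, 0, 0.017] [[271.03255923 240.29017272]]
[0.027, 0, 0.017] [[368.19527228 240.02727499]]
[-0.027, -0.011, 0.017] [[270.14357529 221.73785124]]
[-0.027, 0.011, 0.017] [[271.89099625 258.2050062 ]]
[-0.027, 0, 0.005] [[267.93589051 249.67436928]]
[0, 0, 0.003000000000000001] [[319.75206558 251.21648617]]
(250, 256) [ 0.5465251  -0.27931247  0.1312063 ] [-0.02974622 -0.01144969 -0.0252063 ]
(238, 290) [ 0.54619183 -0.27842853  0.15753121] [-0.02880298 -0.01150173 -0.05153121]
(232, 290) [ 0.54687821 -0.2804354   0.15743862] [-0.03092337 -0.01145059 -0.05143862]
(388, 256) [ 0.52916191 -0.2232763   0.13098128] [ 0.02891763 -0.01115886 -0.02498128]
(402, 290) [ 0.52893162 -0.22394784  0.15795542] [ 0.02834642 -0.01158042 -0.05195542]
(225, 300) [ 0.54656552 -0.28115141  0.16424094] [-0.03151221 -0.01196412 -0.05824094]
```

```bash
python3 - <<'E'
from h import *
p,d,c=load('w2');W=cloud(c,d)
T=np.array([.5489,-.2477,.1063]);R0=down(107.5)
L=(W-T)@R0.as_matrix()
for v in range(244,310,6):
    print(v,[tuple(np.round(L[v,u]*1000).astype(int)) for u in range(222,264,6)])
print(c)
cv2.imwrite('pics/w2c.png',cv2.resize(p[230:330,190:450,::-1],None,fx=3,fy=3))
E
```

```text
244 [(np.int64(-55), np.int64(4), np.int64(21)), (np.int64(-52), np.int64(3), np.int64(20)), (np.int64(-48), np.int64(4), np.int64(21)), (np.int64(-45), np.int64(3), np.int64(20)), (np.int64(-42), np.int64(4), np.int64(22)), (np.int64(-38), np.int64(4), np.int64(21)), (np.int64(-35), np.int64(4), np.int64(21))]
250 [(np.int64(-56), np.int64(8), np.int64(22)), (np.int64(-52), np.int64(7), np.int64(21)), (np.int64(-48), np.int64(7), np.int64(20)), (np.int64(-45), np.int64(7), np.int64(20)), (np.int64(-33), np.int64(-11), np.int64(-18)), (np.int64(-30), np.int64(-11), np.int64(-18)), (np.int64(-35), np.int64(8), np.int64(22))]
256 [(np.int64(-56), np.int64(11), np.int64(22)), (np.int64(-53), np.int64(11), np.int64(21)), (np.int64(-49), np.int64(11), np.int64(20)), (np.int64(-34), np.int64(-11), np.int64(-24)), (np.int64(-31), np.int64(-11), np.int64(-24)), (np.int64(-29), np.int64(-11), np.int64(-24)), (np.int64(-28), np.int64(-6), np.int64(-14))]
262 [(np.int64(-56), np.int64(15), np.int64(20)), (np.int64(-40), np.int64(-8), np.int64(-22)), (np.int64(-37), np.int64(-8), np.int64(-22)),
[... 1997 characters left out ...]
int64(-8), np.int64(-50)), (np.int64(-28), np.int64(-3), np.int64(-42)), (np.int64(-28), np.int64(4), np.int64(-33)), (np.int64(-37), np.int64(38), np.int64(20))]
304 [(np.int64(-31), np.int64(-13), np.int64(-61)), (np.int64(-30), np.int64(-12), np.int64(-60)), (np.int64(-30), np.int64(-7), np.int64(-52)), (np.int64(-28), np.int64(-6), np.int64(-52)), (np.int64(-28), np.int64(0), np.int64(-42)), (np.int64(-28), np.int64(6), np.int64(-33)), (np.int64(-37), np.int64(43), np.int64(21))]
{'fovy': array(61.9265024), 'cx': array(318.59509792), 'cy': array(200.77862717), 'origin': array([ 0.47675948, -0.27088061,  0.25960689]), 'orientation': array([0.58567945, 0.79675972, 0.12047671, 0.08740078])}
```

View pics/w2c.png

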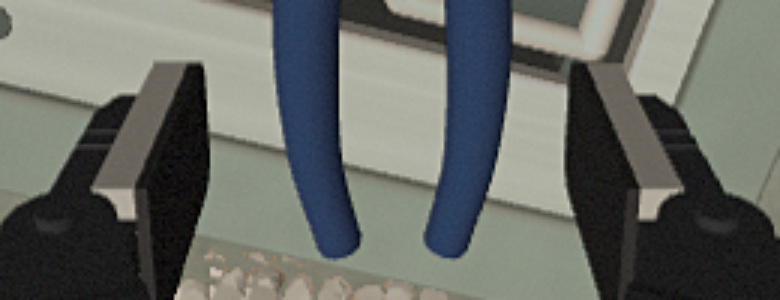

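```bash
python3 - <<'E'
from h import *
for n,T,lo in [('w1',[.4975,-.2437,.25],.04),('w2',[.5489,-.2477,.1063],.026)]:
    p,d,c=load(n);W=cloud(c,d)
    T=np.array(T);R0=down(107.3);L=(W-T)@R0.as_matrix()
    m=(abs(L[...,0])<.06)&(abs(L[...,1])<.014)&(L[...,2]<.012)
    l=L[m&(np.arange(640)<320)]*1000
    print(n,np.percentile(l[:,2],[90,97,99,100]),l[:,0].max(), np.histogram(l[:,2],bins=range(-70,20,6)))
    cc=R0.inv().apply(c['origin']-T);print(cc)
E
```

```text
w1 [-40.84955809 -31.69590441 -27.9030073  -24.28024024] -1.1925574096409024 (array([338, 623, 610, 610, 515, 465, 341,  99,   0,   0,   0,   0,   0,
         0]), array([-70, -64, -58, -52, -46, -40, -34, -28, -22, -16, -10,  -4,   2,
         8,  14]))
[-0.00096339 -0.07539616 -0.15430777]
w2 [-30.66982632   9.8553136   10.90249177  11.98843954] -0.3612116013449993 (array([2773,  900,  396,  504,  445,  397,  361,  303,  183,   25,    0,
          0,    9,  865]), array([-70, -64, -58, -52, -46, -40, -34, -28, -22, -16, -10,  -4,   2,
         8,  14]))
[-0.00067916 -0.07577027 -0.15330689]
```

```bash
python3 look.py s2 scene; python3 - <<'E'
from h import *
p,d,c=load('s2');crop(p,240,140,380,250,5,'pics/s2c.png')
W=cloud(c,d)
T=np.array([.5489,-.2477,.1063]);R0=down(107.3);L=(W-T)@R0.as_matrix()
m=(abs(L[...,0])<.05)&(abs(L[...,1])<.02)&(W[...,2]<.2)&(W[...,2]>.095)
print(m.sum());
for t in np.argwhere(m)[::3]: print(t[::-1],np.round(L[tuple(t)]*1000),p[tuple(t)])
c['fovy']=float(c['fovy'])
print(proj(c,T+R0.apply([[-.03,0,.017],[.03,0,.017],[-.03,0,-.014],[.03,0,-.014]])))
E
```

```text
2.9167 [ 0.54966857 -0.24820675  0.10716995] [5.91668938e-01 8.06180634e-01 2.04629886e-04 7.82222012e-04] [0.41171001 0.28733301 0.29128775] 0.05574140033889455
382
[303 150] [ 49. -12. -90.] [35 37 36]
[307 151] [ 49.   7. -76.] [46 46 44]
[307 152] [ 47.   5. -75.] [35 36 37]
[306 153] [ 50.   3. -71.] [37 38 40]
[303 154] [ 48. -14. -78.] [29 30 31]
[306 154] [ 47.   0. -70.] [38 39 42]
[309 154] [ 25. -16. -89.] [25 27 27]
[313 154] [ 13. -14. -93.] [23 25 27]
[303 155] [ 48. -14. -74.] [27 28 30]
[306 155] [ 46.  -2. -69.] [36 38 40]
[309 155] [ 24. -17. -87.] [24 26 27]
[312 155] [ 15. -16. -89.] [24 25 27]
[315 155] [  8. -11. -90.] [42 42 41]
[331 155] [-29.  13. -91.] [40 41 40]
[305 156] [ 45.  -9. -69.] [31 32 34]
[308 156] [ 28. -17. -82.] [24 27 27]
[311 156] [ 18. -17. -85.] [23 24 26]
[314 156] [ 12. -11. -85.] [71 70 64]
[317 156] [  1. -12. -90.] [55 54 51]
[330 156] [-25.  14. -86.] [28 28 31]
[303 157] [ 49. -12. -66.] [53 53 50]
[306 157] [ 43.  -6. -65.] [28 30 31]
[309 157] [ 26. -15. -78.] [23 24 26]
[312 157] [ 22.  -6. -74.] [36 37 36]
[316 157] [  3. -13. -
[... 3352 characters left out ...]
3. -35.] [85 86 82]
[329 176] [-37.  -6. -33.] [40 41 40]
[332 176] [-41.   4. -29.] [55 54 50]
[327 177] [-35. -13. -33.] [90 91 86]
[330 177] [-42.  -8. -33.] [30 33 33]
[326 178] [-32. -13. -28.] [89 90 85]
[329 178] [-37.  -5. -25.] [43 45 44]
[315 179] [18.  5. 11.] [68 75 92]
[327 179] [-33.  -8. -22.] [92 92 88]
[330 179] [-42.  -7. -25.] [71 76 71]
[327 180] [-35. -12. -22.] [87 90 90]
[313 181] [16. -8.  9.] [44 56 80]
[328 181] [-35.  -6. -14.] [74 81 90]
[312 183] [ 13. -17.  10.] [38 54 82]
[324 184] [-17.   1.  11.] [41 56 85]
[322 186] [-17. -10.  11.] [39 56 85]
[[327.42304221 187.48383848]
 [310.78458786 179.86242114]
 [327.7960416  179.28712427]
 [310.83782317 171.71165306]]
```

View pics/s2c.png

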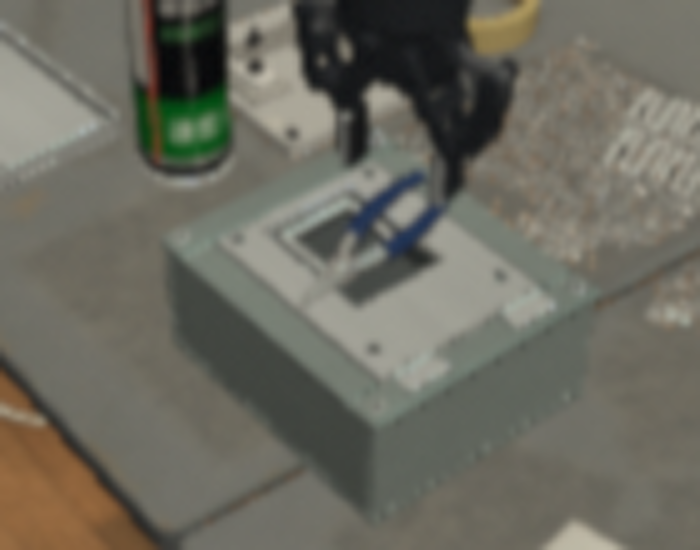

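Both the wrist and scene cameras put the fingertips about 14 mm behind the reported TCP at this opening, not 17 mm ahead of it. I'll trust the cameras and descend in small steps, watching the force.

jog_arm(jaw=[0.35,0.35,0.35,0.35,0.35,0.35,0.35,0.35], linear=[[0,0,0.003],[0,0,0.006],[0,0,0.009],[0,0,0.012],[0,0,0.015],[0,0,0.018],[0,0,0.02],[0,0,0.02]], delta_rot=[[0,0,0],[0,0,0],[0,0,0],[0,0,0],[0,0,0],[0,0,0],[0,0,0],[0,0,0]])

```text
clock: 3.58
eef_pos: [0.5488, -0.2484, 0.085]
tool_rot: [0.592, 0.806, -0.0, -0.001]
ft_force: [0.6, -0.1, -0.2]
grip_width: 0.0555
```

jog_arm(jaw=[0.35,0.35,0.35,0.35,0.35,0.35,0.35,0.35], linear=[[0,0,0.002],[0,0,0.004],[0,0,0.006],[0,0,0.0075],[0,0,0.008],[0,0,0.008],[0,0,0.008],[0,0,0.008]], delta_rot=[[0,0,0],[0,0,0],[0,0,0],[0,0,0],[0,0,0],[0,0,0],[0,0,0],[0,0,0]])

```text
clock: 4.25
eef_pos: [0.5494, -0.2487, 0.0779]
tool_rot: [0.592, 0.806, 0.0, 0.0]
ft_force: [-0.4, 0.4, -0.0]
grip_width: 0.0553
```

```bash
python3 look.py w3
```

```text
4.3 [ 0.54937681 -0.24867009  0.07795138] [5.91992749e-01 8.05943275e-01 1.14132198e-05 1.49317672e-04] [-0.50445484  0.56805442  0.23008453] 0.05570032355067235
```

View pics/w3.png

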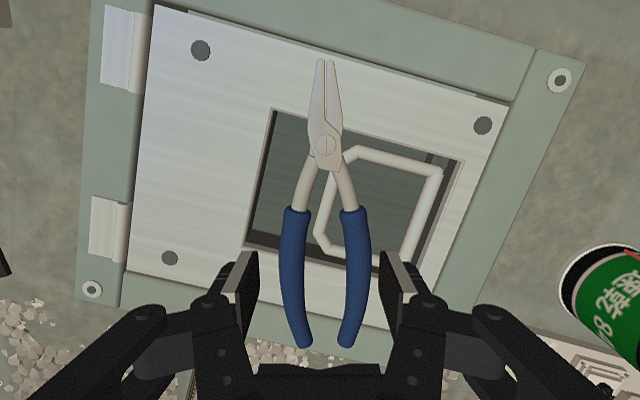

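jog_arm(jaw=[0.35,0.35,0.35,1,1,1,1,1], linear=[[0.001,0,0.001],[0.002,0,0.002],[0.002,0,0.002],[0.002,0,0.002],[0.002,0,0.002],[0.002,0,0.002],[0.002,0,0.002],[0.002,0,0.002]], delta_rot=[[0,0,0],[0,0,0],[0,0,0],[0,0,0],[0,0,0],[0,0,0],[0,0,0],[0,0,0]])

```text
clock: 4.97
eef_pos: [0.5489, -0.2469, 0.0763]
tool_rot: [0.592, 0.806, 0.0, 0.0]
ft_force: [-1.0, -0.3, 4.1]
grip_width: 0.0404
```

jog_arm(jaw=[1,1,1,1,1,1,1,1], linear=[[0,0,0],[0,0,0],[0,0,-0.01],[0,0,-0.02],[0,0,-0.03],[0,0,-0.05],[0,0,-0.07],[0,0,-0.08]], delta_rot=[[0,0,0],[0,0,0],[0,0,0],[0,0,0],[0,0,0],[0,0,0],[0,0,0],[0,0,0]])

```text
clock: 5.63
eef_pos: [0.55, -0.2473, 0.1592]
tool_rot: [0.592, 0.806, 0.0, 0.002]
ft_force: [0.2, 0.0, -0.1]
grip_width: 0.0407
```

```bash
python3 look.py w4
```

```text
5.6833 [ 0.55087893 -0.24765294  0.16069048] [5.91960272e-01 8.05958828e-01 7.93491091e-04 3.57416550e-03] [0.60150317 0.03601612 1.1103671 ] 0.04030538372326465
```

View pics/w4.png

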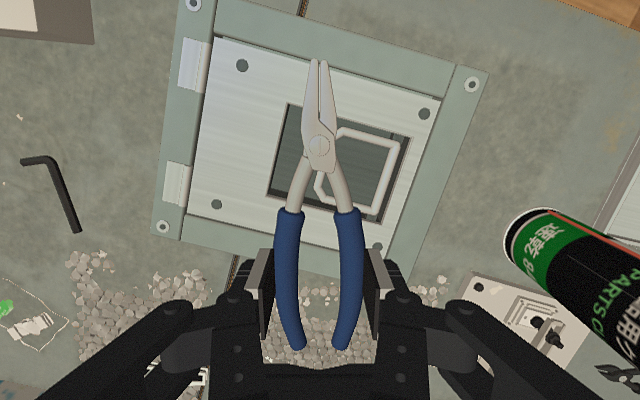

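```bash
python3 - <<'E'
from h import *
p,d,c=load('w4');W=cloud(c,d)
T=np.array([.5502,-.2474,.1598]);R0=R.from_quat([5.91960272e-01,8.05958828e-01,0,0]);L=(W-T)@R0.as_matrix()*1000
for uv in [(319,66),(325,66),(318,148),(287,230),(350,230),(299,340),(342,340)]:
    v=uv[1];u=uv[0];print(uv,np.round(np.nanmedian(L[v-2:v+3,u-2:u+3].reshape(-1,3),0),1))
c['fovy']=float(c['fovy'])
# tray: targets
tc=np.array([.4435,.1208]);a=np.radians(94.1)
print('tray')
E
```

```text
(319, 66) [ -0.9 -87.3 -13.7]
(325, 66) [  1.8 -87.3 -13.6]
(318, 148) [ -1.  -56.5 -21.3]
(287, 230) [-14.5 -20.7 -20. ]
(350, 230) [ 12.7 -20.6 -19.6]
(299, 340) [-10.6  38.  -18.2]
(342, 340) [ 10.5  37.8 -18.5]
tray
```

```bash
python3 - <<'E'
from h import *
p=[.5502,-.2474,.1598]; q=down(107.4).as_quat()
rel([(.522,-.222,.16,down(107.5)),(.492,-.198,.16,down(111)),(.462,-.173,.15,down(117)),(.432,-.147,.14,down(124)),(.40,-.12,.13,down(131)),(.375,-.09,.12,down(138)),(.355,-.056,.11,down(145)),(.340,-.02,.1,down(152))],p,q)
p=[.340,-.02,.1]; q=down(152).as_quat()
rel([(.345,.018,.09,down(159)),(.365,.05,.08,down(166)),(.39,.08,.07,down(173)),(.415,.11,.07,down(180)),(.442,.1422,.06,down(184.1))],p,q)
E
```

```text
[ 0.0327 -0.0193 -0.0002] [ 0.   0.  -0.1]
[ 0.0645 -0.0408 -0.0002] [ 0.   0.  -3.6]
[ 0.0974 -0.0619  0.0098] [ 0.   0.  -9.6]
[ 0.1312 -0.0828  0.0198] [  0.    0.  -16.6]
[ 0.1665 -0.1052  0.0298] [  0.    0.  -23.6]
[ 0.2026 -0.1201  0.0398] [  0.    0.  -30.6]
[ 0.241  -0.129   0.0498] [  0.    0.  -37.6]
[ 0.2799 -0.1326  0.0598] [  0.    0.  -44.6]
[0.0134 0.0359 0.01  ] [ 0.  0. -7.]
[0.0108 0.0735 0.02  ] [  0.   0. -14.]
[0.0028 0.1118 0.03  ] [  0.   0. -21.]
[-0.0052  0.15    0.03  ] [  0.   0. -28.]
[-0.0139  0.1911  0.04  ] [  0.    0.  -32.1]
```

jog_arm(jaw=[1,1,1,1,1,1,1,1], linear=[[0.033,-0.019,0],[0.0645,-0.041,0],[0.0975,-0.062,0.01],[0.131,-0.083,0.02],[0.1665,-0.105,0.03],[0.2025,-0.12,0.04],[0.241,-0.129,0.05],[0.28,-0.1325,0.06]], delta_rot=[[0,0,-0.1],[0,0,-3.6],[0,0,-9.6],[0,0,-16.6],[0,0,-23.6],[0,0,-30.6],[0,0,-37.6],[0,0,-44.6]])

```text
clock: 6.35
eef_pos: [0.3357, -0.0184, 0.0951]
tool_rot: [0.24, 0.971, -0.0, -0.0]
ft_force: [1.5, 0.2, -1.6]
grip_width: 0.04
```

jog_arm(jaw=[1,1,1,1,1,1,1,1], linear=[[0.0134,0.036,0.01],[0.0108,0.0735,0.02],[0.0028,0.112,0.03],[-0.005,0.15,0.03],[-0.014,0.191,0.04],[-0.014,0.191,0.04],[-0.014,0.191,0.04],[-0.014,0.191,0.04]], delta_rot=[[0,0,-7],[0,0,-14],[0,0,-21],[0,0,-28],[0,0,-32.1],[0,0,-32.1],[0,0,-32.1],[0,0,-32.1]])

```text
clock: 7.02
eef_pos: [0.4392, 0.1426, 0.055]
tool_rot: [-0.036, 0.999, -0.001, -0.001]
ft_force: [0.3, -0.4, -1.3]
grip_width: 0.0405
```

```bash
python3 look.py w5
```

```text
7.0667 [0.43907796 0.14210033 0.05540545] [-3.54298458e-02  9.99371512e-01 -4.18000251e-04 -1.06362942e-03] [-0.61523128 -1.04986458 -1.1196646 ] 0.04026450196298142
```

View pics/w5.png

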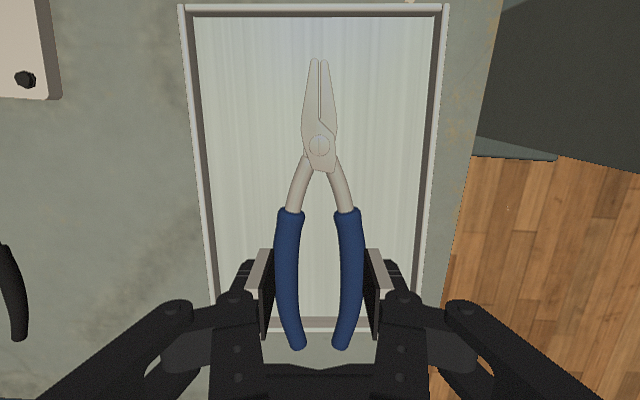

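jog_arm(jaw=[1,1,1,1,1,1,1,1], linear=[[-0.003,0,0.015],[-0.003,0,0.03],[-0.003,0,0.042],[-0.003,0,0.05],[-0.003,0,0.054],[-0.003,0,0.057],[-0.003,0,0.057],[-0.003,0,0.057]], delta_rot=[[0,0,0],[0,0,0],[0,0,0],[0,0,0],[0,0,0],[0,0,0],[0,0,0],[0,0,0]])

```text
clock: 7.73
eef_pos: [0.4438, 0.143, -0.0007]
tool_rot: [-0.036, 0.999, 0.0, 0.0]
ft_force: [0.6, -0.8, -1.3]
grip_width: 0.04
```

jog_arm(jaw=[1,1,1,1,1,1,1,1], linear=[[0,0,0.0005],[0,0,0.001],[0,0,0.0015],[0,0,0.002],[0,0,0.0025],[0,0,0.003],[0,0,0.003],[0,0,0.003]], delta_rot=[[0,0,0],[0,0,0],[0,0,0],[0,0,0],[0,0,0],[0,0,0],[0,0,0],[0,0,0]])

```text
clock: 8.4
eef_pos: [0.4435, 0.1432, -0.0041]
tool_rot: [-0.036, 0.999, 0.0, 0.0]
ft_force: [-0.4, 0.6, -0.7]
grip_width: 0.0404
```

jog_arm(jaw=[1,1,1,0.3,0.3,0.3,0.3,0.3], linear=[[0,0,0.0005],[0,0,0.001],[0,0,0.001],[0,0,0.001],[0,0,0.001],[0,0,0.001],[0,0,0.001],[0,0,0]], delta_rot=[[0,0,0],[0,0,0],[0,0,0],[0,0,0],[0,0,0],[0,0,0],[0,0,0],[0,0,0]])

```text
clock: 9.07
eef_pos: [0.4433, 0.143, -0.0044]
tool_rot: [-0.036, 0.999, -0.0, -0.0]
ft_force: [0.2, 0.2, 0.8]
grip_width: 0.0597
```

jog_arm(jaw=[0.3,0.3,0.3,0.3,0.3,0.3,0.3,0.3], linear=[[0,0,-0.01],[0,0,-0.03],[0,0,-0.06],[0,0,-0.09],[0,0,-0.12],[0,0,-0.15],[0,0,-0.17],[0,0,-0.17]], delta_rot=[[0,0,0],[0,0,0],[0,0,0],[0,0,0],[0,0,0],[0,0,0],[0,0,0],[0,0,0]])

```text
clock: 9.73
eef_pos: [0.4466, 0.1441, 0.1707]
tool_rot: [-0.036, 0.999, 0.001, 0.005]
ft_force: [0.2, 0.3, 0.3]
grip_width: 0.0594
```

```bash
python3 look.py w6
```

```text
9.7833 [0.44538002 0.14373374 0.16833552] [-3.58077269e-02  9.99354290e-01  8.14366203e-04  2.85437411e-03] [0.36333258 0.58966094 0.32365179] 0.05997838976497138
```

View pics/w6.png

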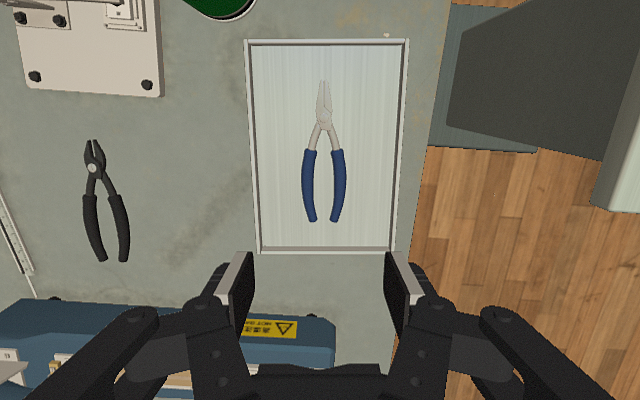

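Pliers lie flat inside the tray (tip (323,82), handle ends (310,221)/(334,221)). Next I'll move back over the ring.

```bash
python3 - <<'E'
from h import *
p=[.445,.1437,.170]; q=down(184.1).as_quat()
W=[(.42,.113,.17),(.395,.081,.17),(.37,.05,.17),(.352,.014,.17),(.352,-.025,.17),(.362,-.063,.17),(.386,-.095,.17),(.41,-.127,.17)]
rel([w+(down(184.1-7.1*(i+1)),) for i,w in enumerate(W)],p,q)
p=W[-1]; y=184.1-7.1*8; q=down(y).as_quat()
W=[(.437,-.158,.17),(.464,-.190,.17),(.49,-.222,.165),(.5193,-.2543,.15),(.5193,-.2543,.14)]
rel([w+(down(max(92.35,y-7.1*(i+1))),) for i,w in enumerate(W)],p,q)
E
```

```text
[ 0.0271 -0.0288  0.    ] [0.  0.  7.1]
[ 0.0544 -0.059   0.    ] [ 0.   0.  14.2]
[ 0.0815 -0.0881  0.    ] [ 0.   0.  21.3]
[ 0.102  -0.1227  0.    ] [ 0.   0.  28.4]
[ 0.1048 -0.1616  0.    ] [ 0.   0.  35.5]
[ 0.0976 -0.2002  0.    ] [ 0.   0.  42.6]
[ 0.0759 -0.2339  0.    ] [ 0.   0.  49.7]
[ 0.0543 -0.2675  0.    ] [ 0.   0.  56.8]
[-0.041   0.0027  0.    ] [0.  0.  7.1]
[-0.0828  0.0048  0.    ] [ 0.   0.  14.2]
[-0.124   0.0061  0.005 ] [ 0.   0.  21.3]
[-0.1675  0.0098  0.02  ] [ 0.   0.  28.4]
[-0.1675  0.0098  0.03  ] [ 0.    0.   34.95]
```

jog_arm(jaw=[0.7,0.7,0.7,0.7,0.7,0.7,0.7,0.7], linear=[[0.027,-0.029,0],[0.0545,-0.059,0],[0.0815,-0.088,0],[0.102,-0.1225,0],[0.105,-0.1615,0],[0.0975,-0.2,0],[0.076,-0.234,0],[0.0543,-0.2675,0]], delta_rot=[[0,0,7.1],[0,0,14.2],[0,0,21.3],[0,0,28.4],[0,0,35.5],[0,0,42.6],[0,0,49.7],[0,0,56.8]])

```text
clock: 10.45
eef_pos: [0.4073, -0.1293, 0.1648]
tool_rot: [0.447, 0.894, -0.0, -0.001]
ft_force: [1.1, 0.7, 0.5]
grip_width: 0.0257
```

jog_arm(jaw=[0.7,0.7,0.7,0.7,0.7,0.7,0.7,0.7], linear=[[-0.041,0.0027,0],[-0.083,0.0048,0],[-0.124,0.006,0.005],[-0.16,0.0095,0.015],[-0.1675,0.0098,0.02],[-0.1675,0.0098,0.03],[-0.1675,0.0098,0.03],[-0.1675,0.0098,0.03]], delta_rot=[[0,0,7.1],[0,0,14.2],[0,0,21.3],[0,0,28.4],[0,0,34.95],[0,0,34.95],[0,0,34.95],[0,0,34.95]])

```text
clock: 11.12
eef_pos: [0.5158, -0.2534, 0.1339]
tool_rot: [0.691, 0.722, -0.001, -0.002]
ft_force: [0.4, 1.1, -0.4]
grip_width: 0.026
```

```bash
python3 look.py w7; python3 - <<'E'
from workcell import bot
print(bot.get_obs()['eef_pos'],bot.get_obs()['tool_rot'])
E
```

```text
11.1667 [ 0.51641359 -0.25352555  0.13512014] [ 6.91447211e-01  7.22425781e-01 -3.25819889e-04 -1.28051410e-03] [-0.27929238 -0.09617743 -0.47072347] 0.02558811013399305
[ 0.51641359 -0.25352555  0.13512014] [ 6.91447211e-01  7.22425781e-01 -3.25819889e-04 -1.28051410e-03]
```

View pics/w7.png

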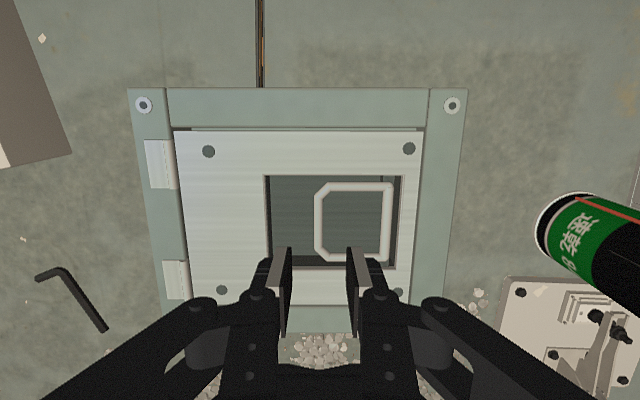

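```bash
python3 - <<'E'
from h import *
p,d,c=load('w7');W=cloud(c,d)
T=np.array([.5164,-.2535,.1351]);R0=R.from_quat([.691447,.722426,0,0])
b=onplane(c,[[319,195],[319,245],[387,195],[387,250],[352,187],[352,256]],.081)*1000;print(b)
L=(W-T)@R0.as_matrix()*1000
m=(abs(L[...,0])<32)&(abs(L[...,1])<14)&(L[...,2]<25)
l=L[m];print(np.percentile(l[:,2],[90,97,99,99.9]));print(np.histogram(l[:,2],bins=range(-70,26,4)))
z=W[...,2]; k=(z>.078)&(z<.092); k[:80]=0;k[340:]=0;k[:,:120]=0;k[:,475:]=0;k[245:,230:420]=0
print(cv2.minAreaRect((W[k][:,:2]*1000).astype(np.float32)),np.median(z[k]),z[215,319-2:322],z[210,290])
E
```

```text
[[ 500.91360998 -254.65396836   81.        ]
 [ 536.22218836 -253.14928669   81.        ]
 [ 499.08062334 -210.56967177   81.        ]
 [ 538.03034336 -206.57596162   81.        ]
 [ 494.67679773 -233.64879711   81.        ]
 [ 543.51728976 -230.14941343   81.        ]]
[-29.05124126 -19.95909347 -16.52367852 -12.1553896 ]
(array([ 811, 1305,  847,  869,  389,  845,  339,  448,  418,  396,  367,
        327,  285,  156,   36,    0,    0,    0,    0,    0,    0,    0,
          0]), array([-70, -66, -62, -58, -54, -50, -46, -42, -38, -34, -30, -26, -22,
       -18, -14, -10,  -6,  -2,   2,   6,  10,  14,  18,  22]))
((512.2762451171875, -266.88079833984375), (154.8067626953125, 200.2390899658203), 2.6145682334899902) 0.08539232702993932 [0.08469581 0.08404568 0.08470619 0.08391566 0.08435284] 0.06180549898762144
```

jog_arm(jaw=[0.7,0.7,0.7,0.7,0.7,0.7,0.7,0.7], linear=[[0,0.003,0.015],[-0.0005,0.003,0.03],[-0.0005,0.003,0.042],[-0.0005,0.003,0.052],[-0.0005,0.003,0.06],[-0.0005,0.003,0.067],[-0.0005,0.003,0.071],[-0.0005,0.003,0.071]], delta_rot=[[0,0,0],[0,0,0],[0,0,0],[0,0,0],[0,0,0],[0,0,0],[0,0,0],[0,0,0]])

```text
clock: 11.83
eef_pos: [0.5203, -0.2549, 0.0642]
tool_rot: [0.692, 0.722, -0.0, -0.001]
ft_force: [-0.6, -0.5, -0.4]
grip_width: 0.0257
```

```bash
python3 look.py w8
```

```text
11.8833 [ 0.52069929 -0.25508486  0.06476185] [ 6.92320182e-01  7.21590428e-01 -3.67034998e-05 -1.37888706e-04] [ 0.24196997 -0.13745875 -0.20105767] 0.025868410114052866
```

View pics/w8.png

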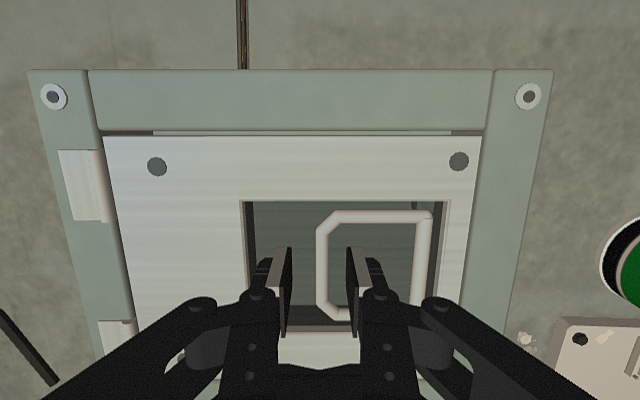

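jog_arm(jaw=[0.7,0.7,0.7,1,1,1,1,1], linear=[[0.001,-0.001,0.002],[0.001,-0.001,0.004],[0.001,-0.001,0.004],[0.001,-0.001,0.004],[0.001,-0.001,0.004],[0.001,-0.001,0.004],[0.001,-0.001,0.004],[0.001,-0.001,0.004]], delta_rot=[[0,0,0],[0,0,0],[0,0,0],[0,0,0],[0,0,0],[0,0,0],[0,0,0],[0,0,0]])

```text
clock: 12.55
eef_pos: [0.5198, -0.2535, 0.0611]
tool_rot: [0.692, 0.722, 0.001, -0.0]
ft_force: [-0.4, 4.2, 3.2]
grip_width: 0.003
```

```bash
python3 look.py w9; python3 -c "
from h import *
p,d,c=load('w9');crop(p,200,180,460,360,3,'pics/w9c.png')"
```

```text
12.6 [ 0.51984043 -0.25353466  0.06102735] [ 6.92248770e-01  7.21658646e-01  5.48560202e-04 -3.70734305e-04] [-0.71268289  4.603175    2.7298211 ] 0.0028903366001902368
```

View pics/w9c.png

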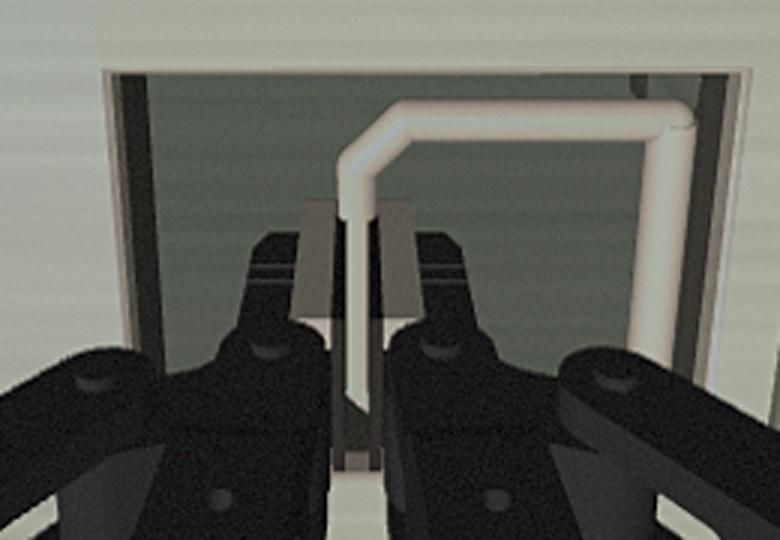

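jog_arm(jaw=[0.96,0.96,0.96,0.96,0.96,0.96,0.96,0.96], linear=[[0,0,0],[0,0,-0.0015],[0,0,-0.003],[0.0002,0,-0.0047],[0.0005,0,-0.0065],[0.0008,0,-0.008],[0.001,0,-0.01],[0.001,0,-0.01]], delta_rot=[[0,0,0],[0,0,0],[0,0,0],[0,0,0],[0,0,0],[0,0,0],[0,0,0],[0,0,0]])

```text
clock: 13.27
eef_pos: [0.5197, -0.2527, 0.0707]
tool_rot: [0.692, 0.722, 0.0, -0.001]
ft_force: [1.4, 5.4, -2.4]
grip_width: 0.0035
```

```bash
python3 look.py w10; python3 -c "
from h import *
p,d,c=load('w10');crop(p,200,180,460,360,3,'pics/w10c.png');W=cloud(c,d)
print(W[150,120:500:60,2],W[110,120:500:60,2],p.shape)"
```

```text
13.3167 [ 0.51966998 -0.25263624  0.07063166] [ 6.92286255e-01  7.21622677e-01  3.63445002e-04 -5.65881232e-04] [ 1.24174839  5.06195194 -1.96658852] 0.003723299206551479
[0.08640711 0.08446975 0.08637985 0.08580109 0.08568198 0.0855838
 0.08516277] [0.08549061 0.08592915 0.08481734 0.08533492 0.08648572 0.08492704
 0.08609845] (400, 640, 3)
```

View pics/w10.png

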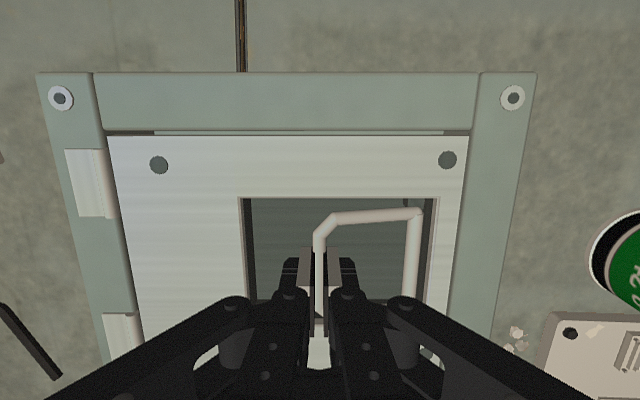

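jog_arm(jaw=[0.96,0.96,0.96,0.96,0.96,0.96,0.96,0.96], linear=[[0.0012,0,-0.0025],[0.0024,0,-0.0052],[0.0046,0,-0.0102],[0.0073,0,-0.0149],[0.0106,0,-0.0192],[0.0144,0,-0.0231],[0.0187,0,-0.0264],[0.0233,0,-0.029]], delta_rot=[[0,0,0],[0,0,0],[0,0,0],[0,0,0],[0,0,0],[0,0,0],[0,0,0],[0,0,0]])

```text
clock: 13.98
eef_pos: [0.5191, -0.2322, 0.1017]
tool_rot: [0.693, 0.721, -0.002, 0.002]
ft_force: [-1.9, -5.7, 3.5]
grip_width: 0.0033
```

```bash
python3 look.py w11; python3 -c "
from h import *
p,d,c=load('w11');W=cloud(c,d)
print(W[150,150:450:60,2])"
```

```text
14.0333 [ 0.51903489 -0.23135794  0.10227883] [ 0.69272843  0.72119388 -0.0012431   0.0022728 ] [-2.13898709 -5.86265429  4.41459474] 0.0036939862556836377
[0.08678882 0.08555691 0.08592204 0.08536824 0.08709648]
```

View pics/w11.png

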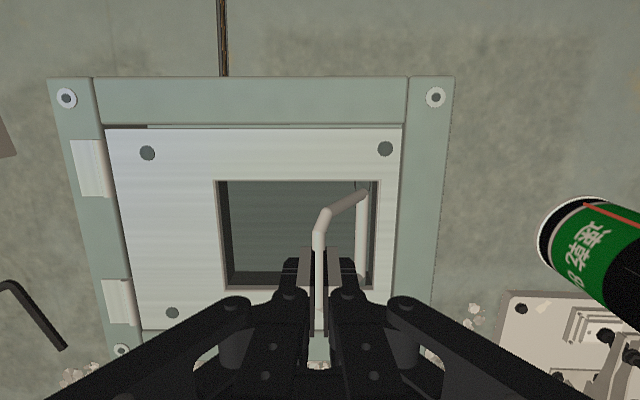

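jog_arm(jaw=[0.82,0.82,0.82,0.82,0.82,0.82,0.82,0.82], linear=[[0,0,0],[0,0,0],[0.007,0,-0.002],[0.014,0,-0.003],[0.02,0,-0.004],[0.026,0,-0.004],[0.031,0,-0.004],[0.033,0,-0.004]], delta_rot=[[0,0,0],[0,0,0],[0,0,0],[0,0,0],[0,0,0],[0,0,0],[0,0,0],[0,0,0]])

```text
clock: 14.7
eef_pos: [0.5173, -0.1957, 0.1036]
tool_rot: [0.692, 0.722, 0.0, -0.0]
ft_force: [0.0, -0.9, -0.6]
grip_width: 0.0151
```

```bash
python3 look.py w12; python3 -c "
from h import *
p,d,c=load('w12');W=cloud(c,d)
print(W[150,150:400:60,2])"
```

```text
14.75 [ 0.51724416 -0.19587798  0.10361339] [ 6.91985944e-01  7.21910890e-01 -5.97945770e-05 -3.41173501e-04] [-0.00441848  0.34535258  0.4732149 ] 0.015312270892570154
[0.08567597 0.08479833 0.08539726 0.00570989 0.00071539]
```

View pics/w12.png

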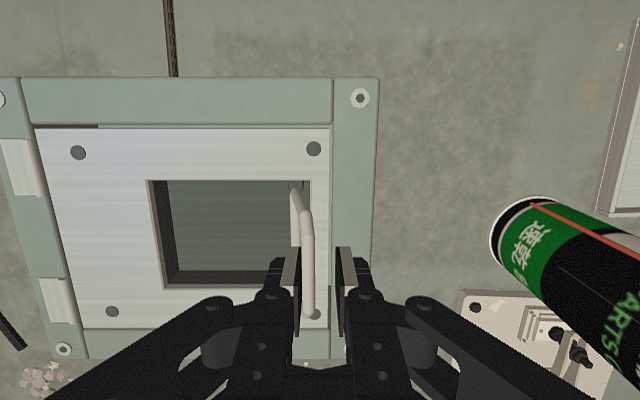

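```bash
python3 - <<'E'
import numpy as np
a0=16.2
def pos(f,rho): a=np.radians(a0+f); return -rho*np.cos(a),rho*np.sin(a)
fs=np.r_[0,np.linspace(3,98,22)]
P=[pos(f,144.9-2.5*min(1,f/15)) for f in fs]
for s in (0,8,16):
    for i in range(s+1,min(s+9,len(fs))):
        print(round(fs[i]),-np.round(P[i][0]-P[s][0],1),-np.round(P[i][1]-P[s][1],1))
    print()
E
```

```text
3 -2.8 -7.1
8 -7.6 -17.4
12 -13.3 -27.2
17 -19.4 -36.7
21 -25.9 -45.9
26 -33.0 -54.5
30 -40.8 -62.6
35 -49.3 -70.0

39 -9.0 -6.7
44 -18.5 -12.8
48 -28.4 -18.0
53 -38.8 -22.5
57 -49.4 -26.1
62 -60.3 -28.8
66 -71.4 -30.7
71 -82.6 -31.8

75 -11.2 -0.1
80 -22.5 0.6
84 -33.6 2.3
89 -44.5 4.8
93 -55.3 8.1
98 -65.7 12.3
```

jog_arm(jaw=[0.82,0.82,0.98,0.98,0.98,0.98,0.98,0.98], linear=[[-0.003,0.001,0],[-0.005,0.002,0],[-0.005,0.002,0],[-0.005,0.002,0],[-0.005,0.002,0],[-0.005,0.002,0],[-0.005,0.002,0],[-0.005,0.002,0]], delta_rot=[[0,0,0],[0,0,0],[0,0,0],[0,0,0],[0,0,0],[0,0,0],[0,0,0],[0,0,0]])

```text
clock: 15.42
eef_pos: [0.5199, -0.2023, 0.1039]
tool_rot: [0.693, 0.721, -0.0, 0.0]
ft_force: [1.3, -1.1, -0.7]
grip_width: 0.0032
```

jog_arm(jaw=[0.98,0.98,0.98,0.98,0.98,0.98,0.98,0.98], linear=[[-0.001,0,-0.0035],[-0.0028,0,-0.007],[-0.005,0,-0.012],[-0.0076,0,-0.0174],[-0.0105,0,-0.0222],[-0.0133,0,-0.0272],[-0.0163,0,-0.032],[-0.0194,0,-0.0367]], delta_rot=[[0,0,0],[0,0,0],[0,0,0],[0,0,0],[0,0,0],[0,0,0],[0,0,0],[0,0,0]])

```text
clock: 16.08
eef_pos: [0.5204, -0.2195, 0.1402]
tool_rot: [0.692, 0.722, 0.001, -0.002]
ft_force: [3.4, 3.9, -5.8]
grip_width: 0.0031
```

```bash
python3 look.py w13
```

```text
16.1333 [ 0.52051953 -0.22031208  0.14115513] [ 0.69220739  0.7216971   0.00109799 -0.00100597] [ 1.48671877  3.56420741 -2.30817981] 0.003313395799654249
```

View pics/w13.png

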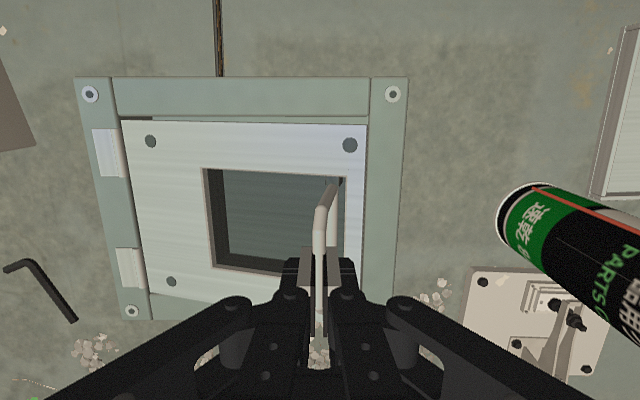

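```bash
cat >> h.py <<'E'
def hatch(n,u0,u1,v0,v1):
    p,d,c=load(n);W=cloud(c,d)[v0:v1,u0:u1].reshape(-1,3)
    C=np.array([.5198,-.2664]);a=np.radians(-87.65);ex=np.array([np.cos(a),np.sin(a)])
    x=(W[:,:2]-C)@ex;k=np.polyfit(75-x*1000,W[:,2]*1000,1);print('slope deg',np.degrees(np.arctan(k[0])),'z at hinge',k[1])
E
python3 - <<'E'
from h import *
hatch('w13',165,335,132,160); hatch('w12',100,300,135,170)
E
```

```text
** On entry to DLASCL parameter number  4 had an illegal value
 ** On entry to DLASCL parameter number  4 had an illegal value
 ** On entry to DLASCL parameter number  4 had an illegal value
 ** On entry to DLASCL parameter number  4 had an illegal value
 ** On entry to DLASCL parameter number  5 had an illegal value
 ** On entry to DLASCL parameter number  4 had an illegal valueTraceback (most recent call last):
  File "<stdin>", line 2, in <module>
  File "h.py", line 33, in hatch
    x=(W[:,:2]-C)@ex;k=np.polyfit(75-x*1000,W[:,2]*1000,1);print('slope deg',np.degrees(np.arctan(k[0])),'z at hinge',k[1])
                       ~~~~~~~~~~^^^^^^^^^^^^^^^^^^^^^^^^^
    c, resids, rank, s = lstsq(lhs, rhs, rcond)
                         ~~~~~^^^^^^^^^^^^^^^^^
    x, resids, rank, s = _umath_linalg.lstsq(a, b, rcond,
                         ~~~~~~~~~~~~~~~~~~~^^^^^^^^^^^^^
                                             signature=signature)
                                             ^^^^^^^^^^^^^^^^^^^^
    raise LinAlgError("SVD did not converge in Linear Least Squares")
numpy.linalg.LinAlgError: SVD did not converge in Linear Least Squares
```

```bash
sed -i "s/    C=np.array(\[.5198/    W=W[~np.isnan(W[:,0])];C=np.array([.5198/" h.py
python3 - <<'E'
from h import *
hatch('w13',165,335,132,160); hatch('w12',100,300,135,170)
E
```

```text
slope deg 15.710055005607929 z at hinge 85.46113633490452
slope deg -0.003255627127693223 z at hinge 85.42567306631302
```

jog_arm(jaw=[0.98,0.98,0.98,0.98,0.98,0.98,0.98,0.98], linear=[[-0.0065,0,-0.0092],[-0.0136,0,-0.0178],[-0.0214,0,-0.0259],[-0.0299,0,-0.0333],[-0.0389,0,-0.04],[-0.0484,0,-0.0461],[-0.0583,0,-0.0513],[-0.0687,0,-0.0558]], delta_rot=[[0,0,0],[0,0,0],[0,0,0],[0,0,0],[0,0,0],[0,0,0],[0,0,0],[0,0,0]])

```text
clock: 16.8
eef_pos: [0.5234, -0.2877, 0.1966]
tool_rot: [0.692, 0.722, 0.002, -0.002]
ft_force: [3.2, 5.6, -1.6]
grip_width: 0.0032
```

```bash
python3 look.py w14
```

```text
16.85 [ 0.52358522 -0.29021683  0.19752181] [ 6.92423632e-01  7.21490250e-01  1.13000111e-03 -2.37017304e-04] [ 0.58156438  3.82779805 -0.15466744] 0.0031097689159828397
```

View pics/w14.png

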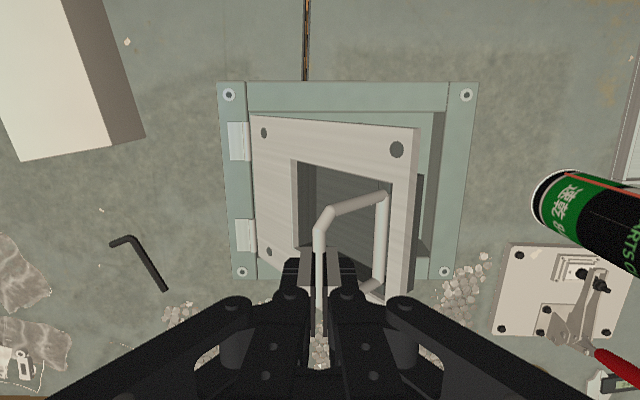

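jog_arm(jaw=[0.98,0.98,0.98,0.98,0.98,0.98,0.98,0.98], linear=[[-0.0106,0,-0.0036],[-0.0215,0,-0.0063],[-0.0326,0,-0.0082],[-0.0438,0,-0.0093],[-0.055,0,-0.0094],[-0.0663,0,-0.0087],[-0.0774,0,-0.007],[-0.0883,0,-0.0045]], delta_rot=[[0,0,0],[0,0,0],[0,0,0],[0,0,0],[0,0,0],[0,0,0],[0,0,0],[0,0,0]])

```text
clock: 17.52
eef_pos: [0.5272, -0.3768, 0.2022]
tool_rot: [0.692, 0.722, 0.001, -0.0]
ft_force: [1.8, 4.5, 4.9]
grip_width: 0.0031
```

```bash
python3 look.py w15;python3 look.py s15 scene; python3 -c "
from h import *
p,d,c=load('s15');crop(p,240,100,400,260,4,'pics/s15c.png')"
```

```text
17.5667 [ 0.52723121 -0.37920287  0.20124115] [6.92681093e-01 7.21243557e-01 6.84723847e-04 4.06831524e-04] [2.57065614 1.35196912 1.49840987] 0.0024827199582267215
17.6167 [ 0.52719115 -0.37921722  0.20120983] [6.92816826e-01 7.21113187e-01 3.69669461e-05 7.84731046e-04] [ 4.23078196 -1.04100857 -0.45841969] 0.0031500504980271583
```

View pics/w15.png

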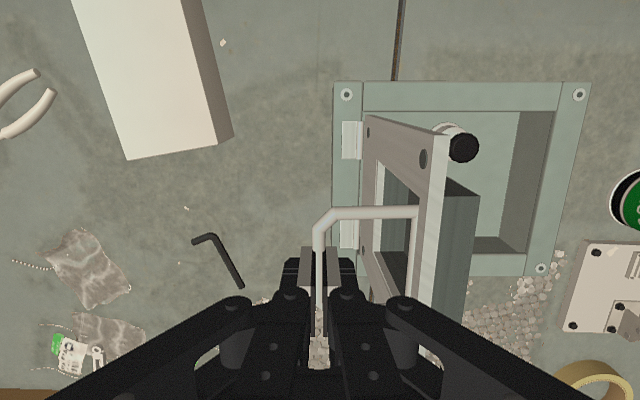

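View pics/s15c.png

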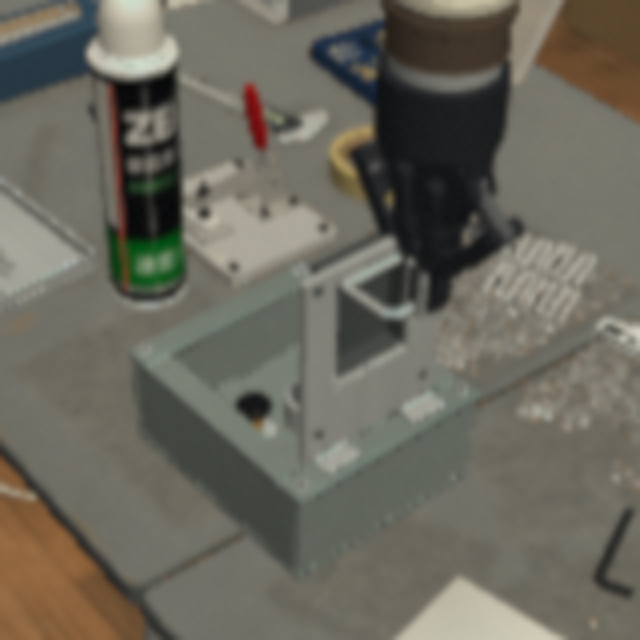

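jog_arm(jaw=[0.98,0.98,0.98,0.98,0.98,0.98,0.98,0.98], linear=[[-0.0055,0,0.0015],[-0.0108,0,0.0033],[-0.016,0,0.0053],[-0.0212,0,0.0075],[-0.0245,0,0.009],[-0.0278,0,0.0107],[-0.0278,0,0.0107],[-0.0278,0,0.0107]], delta_rot=[[0,0,0],[0,0,0],[0,0,0],[0,0,0],[0,0,0],[0,0,0],[0,0,0],[0,0,0]])

```text
clock: 18.28
eef_pos: [0.5284, -0.4072, 0.1903]
tool_rot: [0.693, 0.721, -0.0, 0.001]
ft_force: [4.8, -0.5, 3.3]
grip_width: 0.0028
```

```bash
python3 look.py w16;python3 look.py s16 scene; python3 -c "
from h import *
p,d,c=load('s16');crop(p,240,100,400,260,4,'pics/s16c.png')"
```

```text
18.3333 [ 0.52835269 -0.40723502  0.19030015] [ 6.92647159e-01  7.21275419e-01 -5.39872852e-04  1.17961267e-03] [ 4.00024285 -2.1701751   2.5882673 ] 0.002972179863545129
18.3833 [ 0.52836026 -0.4072046   0.19034497] [ 6.92623839e-01  7.21297735e-01 -5.73856252e-04  1.21115913e-03] [ 4.29910104 -2.01141544  1.98638936] 0.003169333971189779
```

View pics/w16.png

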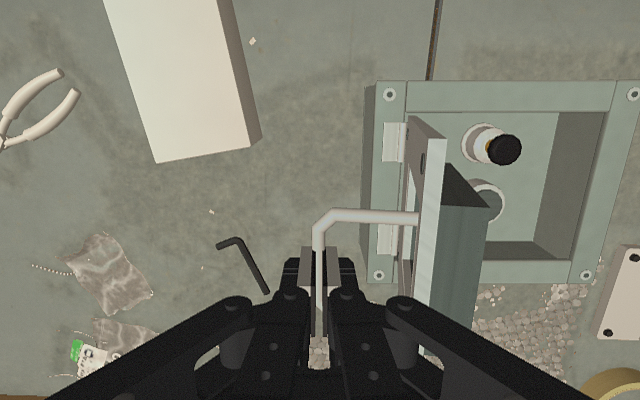

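View pics/s16c.png

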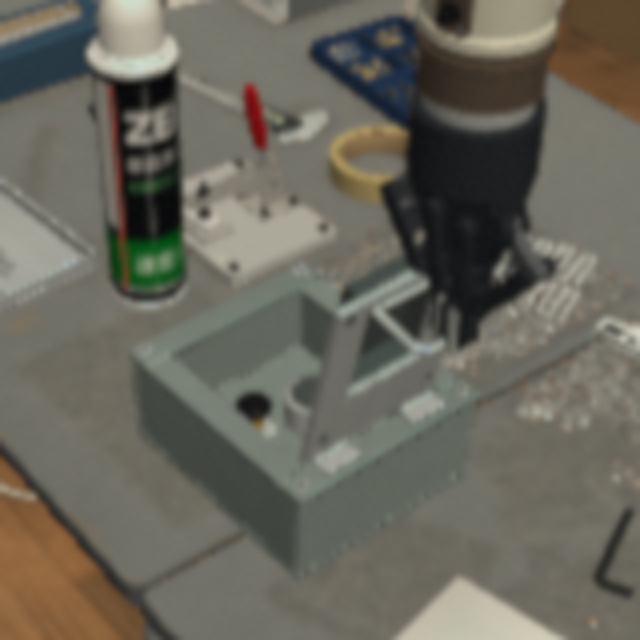

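jog_arm(jaw=[0.82,0.78,0.78,0.78,0.78,0.78,0.78,0.78], linear=[[0,0,0],[0,0,0],[0,0,-0.005],[0,0,-0.015],[0,0,-0.03],[0,0,-0.05],[0,0,-0.075],[0,0,-0.1]], delta_rot=[[0,0,0],[0,0,0],[0,0,0],[0,0,0],[0,0,0],[0,0,0],[0,0,0],[0,0,0]])

```text
clock: 19.05
eef_pos: [0.5272, -0.4057, 0.2915]
tool_rot: [0.692, 0.721, -0.0, -0.001]
ft_force: [1.7, -1.5, -0.5]
grip_width: 0.0191
```

```bash
python3 look.py w17; python3 look.py t17 top; python3 - <<'E'
from h import *
p,d,c=load('t17');crop(p,260,150,360,240,6,'pics/t17c.png')
W=cloud(c,d);p=p.astype(int)
m=(p.sum(2)<120);m[:165]=0;m[235:]=0;m[:,:275]=0;m[:,345:]=0
ii=np.argwhere(m);print(len(ii))
q=W[m];k=(q[:,2]>.04)&(q[:,2]<.075);print(k.sum(),np.median(q[k],0),q[k].min(0),q[k].max(0))
E
```

```text
19.1 [ 0.52851    -0.40668855  0.29796067] [6.92488852e-01 7.21416545e-01 1.84885686e-04 4.16227902e-03] [-0.77547086  0.51612981  4.25916304] 0.018969476036757204
19.15 [ 0.52903267 -0.40708472  0.29653211] [6.92467860e-01 7.21433283e-01 2.60269234e-04 4.71317485e-03] [-0.12304933 -0.24558225  0.6011729 ] 0.018946158021916088
0
  return _methods._mean(a, axis=axis, dtype=dtype,
  ret = um.true_divide(
Traceback (most recent call last):
ValueError: zero-size array to reduction operation minimum which has no identity
```

View pics/w17.png

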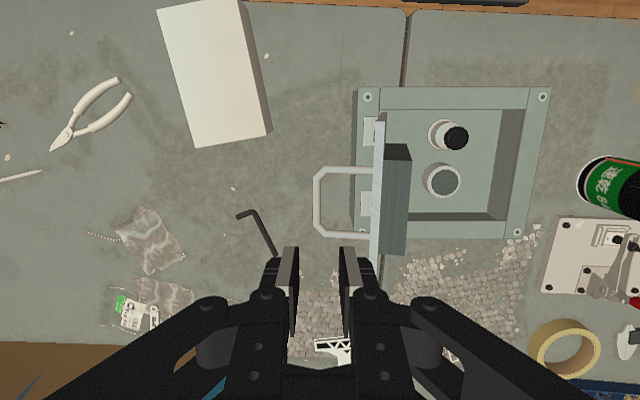

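View pics/t17c.png

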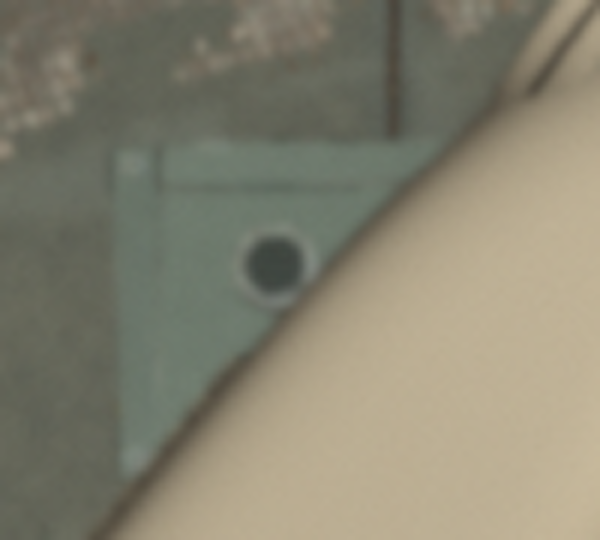

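```bash
python3 - <<'E'
from h import *
p,d,c=load('w17');W=cloud(c,d);p=p.astype(int)
m=(p.sum(2)<130);m[:115]=0;m[160:]=0;m[:,:435]=0;m[:,475:]=0
ii=np.argwhere(m);z=W[m][:,2];print(len(ii),np.percentile(z,[10,50,90]))
top=m&(abs(W[...,2]-.057)<.004)
q=onplane(c,np.argwhere(top)[:,::-1],.057)*1000;print(cv2.minEnclosingCircle(q[:,:2].astype(np.float32)),q.mean(0))
# hatch pose: points of plate
C=np.array([.5198,-.2664]);a=np.radians(-87.65);ex=np.array([np.cos(a),np.sin(a)]);ey=np.array([-ex[1],ex[0]])
B=np.stack([(W[...,:2]-C)@ex,(W[...,:2]-C)@ey,W[...,2]],-1)*1000
for uv in [(378,125),(378,180),(378,220),(396,150),(396,200),(318,200),(345,170),(370,135),(370,200)]: print(uv,np.round(B[uv[1],uv[0]]))
crop(p.astype(np.uint8),300,80,560,260,3,'pics/w17c.png')
E
```

```text
417 [nan nan nan]
((489.9781799316406, -249.3300323486328), 13.803796768188477) [ 490.2392066  -248.89735907   57.        ]
(378, 125) [103. -57. 232.]
(378, 180) [101. -22. 233.]
(378, 220) [100.   6. 233.]
(396, 150) [ 80. -34. 185.]
(396, 200) [ 87.  -6. 227.]
(318, 200) [141.  -1. 211.]
(345, 170) [122. -24. 214.]
(370, 135) [ 86. -35.  86.]
(370, 200) [82. 37. 85.]
```

View pics/w17c.png

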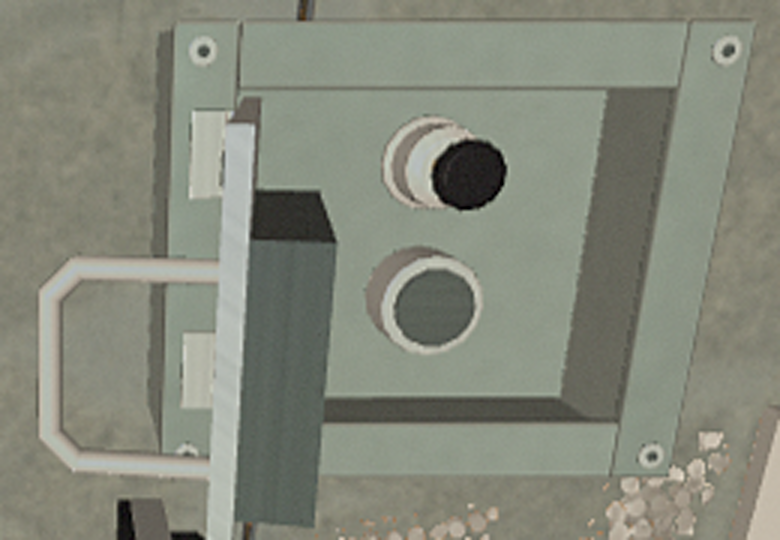

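jog_arm(jaw=[1,1,1,1,1,1,1,1], linear=[[0.035,-0.007,0],[0.07,-0.014,0],[0.11,-0.021,0],[0.145,-0.029,0],[0.158,-0.032,0.03],[0.158,-0.032,0.07],[0.158,-0.032,0.11],[0.158,-0.032,0.14]], delta_rot=[[0,0,0],[0,0,0],[0,0,0],[0,0,0],[0,0,0],[0,0,0],[0,0,0],[0,0,0]])

```text
clock: 19.82
eef_pos: [0.488, -0.2482, 0.1479]
tool_rot: [0.692, 0.722, -0.001, -0.001]
ft_force: [-0.8, 0.3, 0.7]
grip_width: -0.0001
```

jog_arm(jaw=[1,1,1,1,1,1,1,1], linear=[[0,0,0.02],[0,0,0.04],[0,0,0.055],[0,0,0.065],[0,0,0.07],[0,0,0.07],[0,0,0.07],[0,0,0.07]], delta_rot=[[0,0,0],[0,0,0],[0,0,0],[0,0,0],[0,0,0],[0,0,0],[0,0,0],[0,0,0]])

```text
clock: 20.48
eef_pos: [0.4904, -0.2499, 0.0813]
tool_rot: [0.692, 0.721, 0.0, 0.001]
ft_force: [-0.8, -0.5, -0.8]
grip_width: 0.0001
```

```bash
python3 look.py w18
```

```text
20.5333 [ 0.49042045 -0.24991946  0.08141495] [6.92452368e-01 7.21462573e-01 3.18978929e-04 1.17146922e-03] [ 0.58623913  0.02670262 -0.0404504 ] -0.0002576017352104121
```

View pics/w18.png

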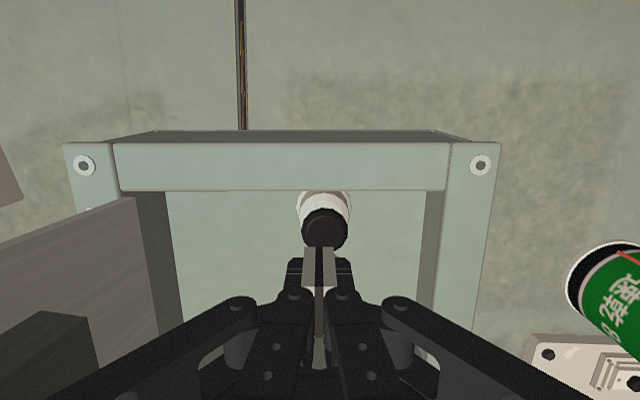

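jog_arm(jaw=[1,1,1,1,1,1,1,1], linear=[[0.0012,0,0.008],[0.0012,0,0.016],[0.0012,0,0.022],[0.0012,0,0.027],[0.0012,0,0.031],[0.0012,0,0.034],[0.0012,0,0.036],[0.0012,0,0.036]], delta_rot=[[0,0,0],[0,0,0],[0,0,0],[0,0,0],[0,0,0],[0,0,0],[0,0,0],[0,0,0]])

```text
clock: 21.2
eef_pos: [0.4891, -0.248, 0.0438]
tool_rot: [0.692, 0.721, -0.0, -0.0]
ft_force: [-1.5, 0.8, 1.6]
grip_width: 0.0004
```

```bash
python3 look.py w19
```

```text
21.25 [ 0.48923778 -0.2480926   0.04409876] [ 6.92444793e-01  7.21470795e-01 -7.87228170e-05 -3.07247461e-04] [-1.20535904 -0.18307886  2.51497649] -0.0002576513120127754
```

View pics/w19.png

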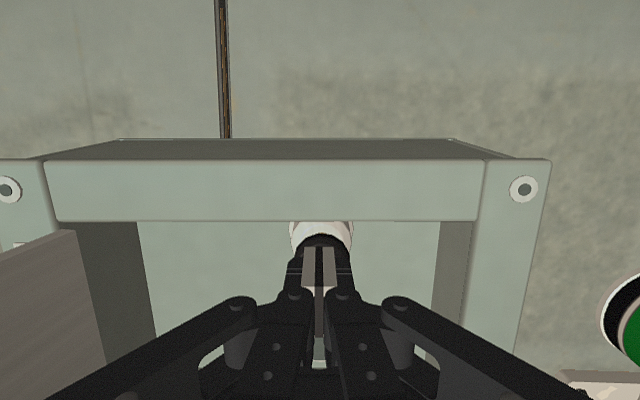

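jog_arm(jaw=[1,1,1,1,1,1,1,1], linear=[[0,0,0.001],[0,0,0.002],[0,0,0.003],[0,0,0.004],[0,0,0.005],[0,0,0.006],[0,0,0.006],[0,0,0.006]], delta_rot=[[0,0,0],[0,0,0],[0,0,0],[0,0,0],[0,0,0],[0,0,0],[0,0,0],[0,0,0]])

```text
clock: 21.92
eef_pos: [0.4896, -0.2483, 0.0382]
tool_rot: [0.692, 0.721, 0.0, 0.0]
ft_force: [-1.0, 0.8, 3.3]
grip_width: 0.0002
```

jog_arm(jaw=[1,1,1,1,1,1,1,1], linear=[[0,0,0.001],[0,0,0.002],[0,0,0.003],[0,0,0.004],[0,0,0.005],[0,0,0.005],[0,0,0.005],[0,0,0.005]], delta_rot=[[0,0,0],[0,0,0],[0,0,0],[0,0,0],[0,0,0],[0,0,0],[0,0,0],[0,0,0]])

```text
clock: 22.58
eef_pos: [0.4897, -0.2483, 0.0342]
tool_rot: [0.692, 0.721, 0.0, 0.0]
ft_force: [-3.7, 0.9, 10.0]
grip_width: 0.0002
```

jog_arm(jaw=[1,1,1,1,1,1,1,1], linear=[[0,0,0.001],[0,0,0.002],[0,0,0.003],[0,0,0.0035],[0,0,0.004],[0,0,0.004],[0,0,0.004],[0,0,0.004]], delta_rot=[[0,0,0],[0,0,0],[0,0,0],[0,0,0],[0,0,0],[0,0,0],[0,0,0],[0,0,0]])

```text
clock: 23.25
eef_pos: [0.4898, -0.2484, 0.0314]
tool_rot: [0.692, 0.721, 0.0, 0.001]
ft_force: [-5.4, 3.7, 16.3]
grip_width: -0.0001
```

jog_arm(jaw=[1,1,1,1,1,1,1,1], linear=[[0,0,0.0005],[0,0,0.001],[0,0,0.0015],[0,0,0.002],[0,0,0.002],[0,0,0.002],[0,0,0.002],[0,0,0.002]], delta_rot=[[0,0,0],[0,0,0],[0,0,0],[0,0,0],[0,0,0],[0,0,0],[0,0,0],[0,0,0]])

```text
clock: 23.92
eef_pos: [0.4899, -0.2485, 0.0312]
tool_rot: [0.692, 0.721, 0.0, 0.001]
ft_force: [-9.2, 4.1, 28.1]
grip_width: 0.0004
```

At the firm stop: force rose to 28 N with no further travel, about 14 mm below first contact. Now I'll retract.

jog_arm(jaw=[1,1,1,1,1,1,1,1], linear=[[0,0,-0.004],[0,0,-0.012],[0,0,-0.025],[0,0,-0.05],[0,0,-0.08],[0,0,-0.12],[0,0,-0.16],[0,0,-0.2]], delta_rot=[[0,0,0],[0,0,0],[0,0,0],[0,0,0],[0,0,0],[0,0,0],[0,0,0],[0,0,0]])

```text
clock: 24.58
eef_pos: [0.4892, -0.2481, 0.2283]
tool_rot: [0.692, 0.721, -0.0, -0.0]
ft_force: [1.1, -0.7, -0.5]
grip_width: 0.0001
```

jog_arm(jaw=[1,1,1,1,1,1,1,1], linear=[[0,0,-0.03],[0,-0.02,-0.06],[0,-0.06,-0.06],[0,-0.1,-0.06],[0,-0.14,-0.06],[0,-0.15,-0.06],[0,-0.15,-0.06],[0,-0.15,-0.06]], delta_rot=[[0,0,0],[0,0,0],[0,0,0],[0,0,0],[0,0,0],[0,0,0],[0,0,0],[0,0,0]])

```text
clock: 25.25
eef_pos: [0.3399, -0.2548, 0.2873]
tool_rot: [0.693, 0.721, 0.0, 0.001]
ft_force: [-0.0, 0.8, -0.0]
grip_width: -0.0001
```

```bash
python3 look.py w20;python3 look.py t20 top;python3 look.py s20 scene; python3 - <<'E'
from h import *
p,d,c=load('t20');crop(p,140,150,340,260,4,'pics/t20c.png')
p,d,c=load('s20');crop(p,180,100,420,270,3,'pics/s20c.png')
E
```

```text
25.3 [ 0.34052649 -0.25479369  0.28715591] [6.92526445e-01 7.21392155e-01 2.80759556e-04 6.34635957e-04] [ 0.22822518 -0.57853791  0.18364893] -6.525142553322345e-06
25.35 [ 0.34083028 -0.2547211   0.28697629] [6.92246415e-01 7.21661093e-01 1.76316744e-04 3.69271448e-04] [-0.07633369 -0.09822368 -0.04379893] 0.00021485775739203949
25.4 [ 0.34088258 -0.25460071  0.28679574] [6.92107897e-01 7.21794044e-01 1.24972709e-04 3.99766864e-05] [-0.2679113  -1.06212352  0.08744866] -0.00023422944187259057
```

View pics/w20.png

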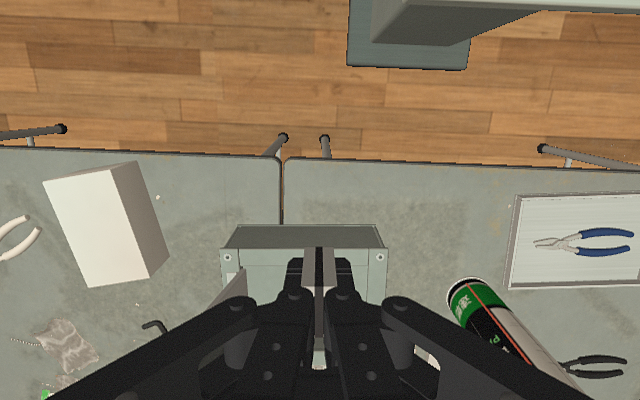

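View pics/t20c.png

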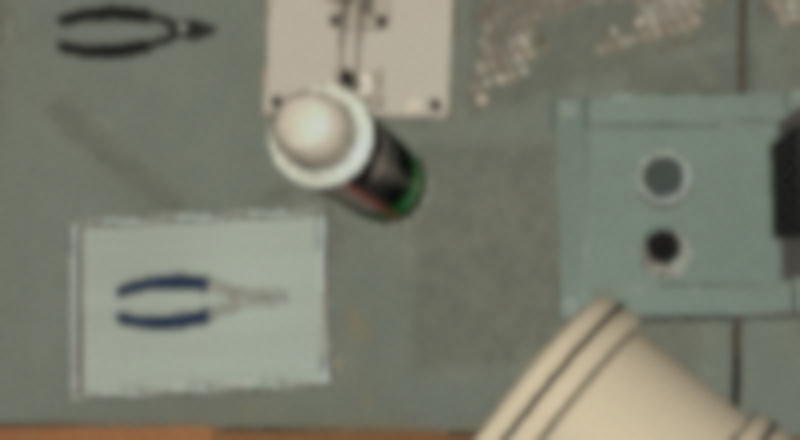

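View pics/s20c.png

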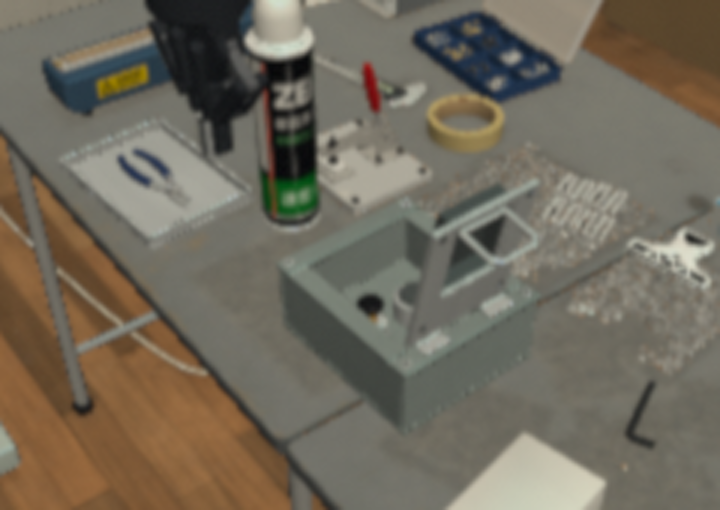

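Hatch open and leaning back, ring up, pliers in the tray, can and carton in place. Before handing in, a last numeric check that the cap is back up and the pliers lie flat.

```bash
python3 - <<'E'
from h import *
p,d,c=load('t20');W=cloud(c,d);p=p.astype(int)
uv=proj({**c,'fovy':float(c['fovy'])},[.4899,-.2485,.057])[0].round().astype(int);print(uv)
u,v=uv;print('cap z',np.nanmedian(W[v-1:v+2,u-1:u+2,2]))
V,U=np.mgrid[:400,:640]
b=(U<235)&(U>150)&(V>200)&(p[...,2]-p[...,0]>25);q=W[b];print('handles z',np.nanpercentile(q[:,2],[10,50,90]),np.nanmean(q,0))
z=W[...,2]
for n,m in [('can',(U>200)&(U<255)&(V>160)&(V<215)&(z>.24)),('carton',(U>370)&(U<420)&(V>195)&(V<265)&(z>.04))]:
    print(n,cv2.minAreaRect((W[m][:,:2]*1000).astype(np.float32)))
p,d,c=load('s20');W=cloud(c,d);uv=proj({**c,'fovy':float(c['fovy'])},[.4899,-.2485,.057])[0].round().astype(int);u,v=uv
print('cap z scene',np.nanmedian(W[v-1:v+2,u-1:u+2,2]),p[v,u])
from workcell import bot
bot.job_done();print(bot.get_obs()['clock'])
E
```

```text
[306 211]
cap z 0.057100207270184944
handles z [0.01334533 0.01523038 0.01714244] [0.44323835 0.13733917 0.01513187]
can ((540.1913452148438, -23.521221160888672), (46.784000396728516, 46.842559814453125), 3.3267061710357666)
carton ((432.6326599121094, -522.256103515625), (144.14024353027344, 86.13750457763672), 12.284379959106445)
cap z scene 0.05650952457241443 [22 23 23]
the job is handed in; nothing more can be done
the job is handed in; nothing more can be done
```

The whole task is done, in the order asked, and handed in at about 25.5 s on the robot's clock. The hand-in gives no verdict, so the checks below are my own.

What I did:
- **Pliers:** they lie flat in the tray; the handle tops measure about 15 mm above the bench, which fits 12 mm pliers on a 4 mm floor.
- **Ring pull:** I flipped it up to its stop while the hatch measured 0° open.
- **Hatch:** I then lifted it by the ring to about 100°, so it leans back slightly.
- **Primer plunger:** I pushed it through the soft stage to the firm stop. The force rose to 28 N with no more travel, about 14 mm below first contact. After I let go, the cap measured 57 mm and 56.5 mm in two cameras, so it is fully back up.
- **Other things:** the spray can and carton measure within 0.6 mm of where they started. The white pliers were not touched, and the arm was clear of everything at the end.

One thing disagreed with the description. It puts the fingertips 17 mm ahead of the reported tool point, but both cameras showed them about 10–24 mm behind it, depending on the opening. Contact with the hatch and the plunger also put them about 10 mm behind, so I worked to the measured values.

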